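# Load the marble-run hopper and hold it up

## Task

Take the wooden scoop by its handle and pour all four steel balls through the wide mouth of the white funnel-shaped hopper while it stands in its wooden block, then set the empty scoop back down upright on the cutting mat and let go of it. Then grip the loaded hopper, lift it straight up out of the block and finish while holding it there, steady and upright, its foot a hand's breadth (about 10 cm) above the block and right over it, with all the balls inside, so that I can slide the track in underneath. Never tip the hopper over, and leave the other things on the bench where they are.

Things in the scene. Friction and masses are not known exactly. Their poses are not given: they have to be found in the camera images.
- stand: Fixed plywood block, 90 x 90 mm, 33 mm high, standing on the 3 mm cutting mat, with one upright round socket (46 mm wide, 25 mm deep) in the middle of its top, in which the hopper stands. Origin: centre of its underside (3 mm above the table), right under the socket; z up.
- hopper: White plastic hopper, one loose piece, 0.1-0.18 kg, 119 mm tall, open top, closed foot: narrow tube (42 mm outside, 36 inside, 65 tall), funnel cone (20 tall), then an upright collar (66 outside, 60 inside, 34 tall) up to the rim. Foot 4 mm thick. Stands 25 mm deep in the block's socket, its foot 8 mm above the block's underside. Origin: centre of its underside; z up its axis.
- hopper_rim (a point): Centre of the hopper's open mouth, on its axis at rim height (119 mm above the hopper's origin). The hopper is best gripped across the collar from above, fingers outside, any yaw.
- hopper_well (a point): Point on the hopper's axis inside the tube, 24 mm above the hopper's origin: about where the middle of the heap of balls comes to lie.
- scoop: Loose plywood scoop, 0.11-0.2 kg, upright on the mat: straight chute open on top and at its mouth, 46 mm wide outside, 40 inside, 120 long, walls 44 high. Origin: on the underside below the grip point; x runs along it, mouth at -x (lip at -62 mm), back wall at +47.
- scoop_grip (a point): Grip point in the middle of the scoop's bar handle, 85 mm above its underside, at its x = 0, y = 0. The bar is 14 mm wide (y), 12 mm tall, runs along x from -22 mm to a post on the back wall at +46 mm, 35 mm clear above the side walls. Grip from above, closing along the scoop's y.
- scoop_lip (a point): Middle of the floor's edge at the scoop's open mouth, over which the balls roll out: 62 mm ahead (-x) and 21 mm above the scoop's origin. The floor rises 8 degrees from the back (6 mm high) to the lip: held level it keeps the balls; with the mouth dipped well beyond 8 degrees they roll out (45 empties it). The flat underside ends 27 mm short of the lip.
- ball0_center (a point): Centre of bare steel ball number 1 of four: 16 mm in diameter, 17 g. The balls start lying loose at the back of the scoop.
- ball1_center (a point): Centre of bare steel ball number 2 of four: 16 mm in diameter, 17 g. The balls start lying loose at the back of the scoop.
- ball2_center (a point): Centre of bare steel ball number 3 of four: 16 mm in diameter, 17 g. The balls start lying loose at the back of the scoop.
- ball3_center (a point): Centre of bare steel ball number 4 of four: 16 mm in diameter, 17 g. The balls start lying loose at the back of the scoop.
- sponge: Bystander: sanding sponge, 85 x 55 x 25 mm, lying between the task's things. Origin: centre of its underside.
- tape: Bystander: roll of masking tape, 100 mm wide, 24 mm high. Origin: centre of its underside.
- plane: Bystander: small block plane, 90 x 34 mm, about 36 mm high. Origin: centre of its underside.
- pen: Bystander: pen, 138 mm long, 13 mm high. Origin: centre of its underside.
- gauge: Bystander: dial gauge lying face up, 52 mm wide, 19 mm high. Origin: centre of its underside.
- offcut: Bystander: plywood offcut with a hole, 55 x 45 x 12 mm. Origin: centre of its underside.
- glue: Bystander: closed white glue bottle standing up, 44 mm wide, 110 mm tall. Origin: centre of its underside.
Not all that is in view belongs to the job. What is shaped like the scoop but orange or purple is not meant.

How it is judged:
On the way, in this order (a step that is already met when the one before it is completed fails the run):
1. all four balls lie inside the hopper, which still stands in its block, while the scoop is in the hand (distance between each of ball0_center, ball1_center, ball2_center, ball3_center and hopper_well below 0.026 m and z of hopper in the frame of stand below 0.012 m and horizontal distance between hopper and stand below 0.006 m and angle between hopper's own z axis and vertical below 0.1 rad and contact force between the fingers and scoop above 0.5 N and height (world z) of scoop above 0.03 m), for 0.1 s.
2. the scoop stands upright on the mat and is let go, with the loaded hopper still in its block (distance between each of ball0_center, ball1_center, ball2_center, ball3_center and hopper_well below 0.026 m and z of hopper in the frame of stand below 0.012 m and horizontal distance between hopper and stand below 0.006 m and angle between each of hopper, scoop's own z axis and vertical below 0.1 rad and height (world z) of scoop below 0.01 m and linear speed of scoop below 0.03 m/s and contact force between each of the arm, the fingers and scoop below 0.1 N), for 0.2 s.
At the end, for the whole second after the job is handed in: Fingers hold the hopper (over 2 N, clear of block and scoop), its foot 60 to 165 mm above the block top, within 40 mm sideways of its middle, tilt under 0.10 rad, under 20 mm/s and 0.15 rad/s, all four balls in its tube; the scoop stands upright on mat or table, let go (distance between each of ball0_center, ball1_center, ball2_center, ball3_center and hopper_well below 0.026 m and height (world z) of scoop below 0.01 m and angle between each of scoop, hopper's own z axis and vertical below 0.1 rad and linear speed of scoop below 0.03 m/s and contact force between each of the arm, the fingers and scoop below 0.1 N and z of hopper in the frame of stand between 0.093 and 0.2 m and horizontal distance between hopper and stand below 0.04 m and linear speed of hopper below 0.02 m/s and angular speed of hopper below 0.15 rad/s and contact force between the fingers and hopper above 2 N and contact force between hopper and stand below 0.05 N and contact force between hopper and scoop below 0.05 N); the arm keeps its last pose, push and grip.
It fails at once if the hopper is tipped over (more than 0.5 rad) (angle between hopper's own z axis and vertical above 0.5 rad).
It fails at once if a bystander is moved by more than 30 mm (distance of any of sponge, tape, plane, pen, gauge, offcut, glue from where it was at the start of the episode above 0.03 m).
It also fails if it takes over 64 s, if anything falls off the work surface, if the arm or the gripper's body presses on something with over 40 N, if the wrist force passes 120 N, or if a joint passes its speed limit or range.

## Robot

A 7-joint arm with a two-finger parallel gripper is mounted at the origin on the work surface. World frame = base frame: x ahead of the robot, y to its left, z up, the work surface at z = 0. Lengths are in m, angles in rad, forces in N, time in s.
With the tool pointing down it reaches from about 0.35 to 0.9 m from the base axis. Payload 8.1 kg.
Tool frame: the origin (TCP) lies on the centre line of the jaws, within the pads' length; the fingertips stand 14 mm ahead of it and the grasp point (between the pads) lies 5 mm behind it; z points along the fingers, y is the direction in which the jaws open and shut (so a half turn about z gives the same grasp; the last joint's range is limited). The gripper opens to 92 mm and grips with 3 to 60 N. Pads are 19 mm wide; open, the fingers measure 130 mm over their backs; the gripper's body (75 mm by 190 mm) begins 47 mm behind the grasp point.
Start: joints at [1.193, 0.434, 0.025, 1.573, -0.012, 1.134, -0.075], TCP at [0.17, -0.602, 0.241] pointing down, gripper open.
Joint ranges: [-2.62, 2.62], [-0.44, 2.09], [-1.27, 1.32], [0.08, 2.57], [-1.32, 4.46], [0.12, 2], [-2.74, 2.74]. Speed limits (rad/s): [2.22, 2.22, 3.01, 3.01, 3.14, 3.14, 3.14].

## Interface

Orientations are given as a rotation vector (axis times angle).
In Python, from cell import observe, eyes, arm gives the robot as it stands.
- The arm moves only by the tool step_arm, never from a script. Its argument "series" is a list that holds one entry, the list of rows, each a list of 5 numbers: the finger opening in m, from 0 to 0.0918, then the shift along the world's x, y, z in m, then the turn about the world's z in degrees. In form: [[[hand, dx, dy, dz, spin], ...]]. A call has 1 to 20 rows; each row is the pose to reach, as a shift and turn from the pose measured when the call began; what a row does not reach only later rows make up. A row lasts 1/12 s, in which the tool goes at most 41.7 mm and 7.16 degrees, less where a joint would pass 70% of its speed; a pose out of reach is approached as far as the arm can. A call with a gripper value outside its range is refused whole. The fingers move at their own pace and stop on an object; "squeeze" is the grip in N (left out, the last holds). Time passes only in rows, so rows that repeat a pose let the fingers close. It gives the time, the measured TCP pose, the force and the opening at its end, in the units of the state.
- observe(): the state, without advancing time (a new reading comes with each control period).
- eyes.get_image(name): name is "scene" or "side" or "wrist"; returns (picture, depth): 480x640x3 uint8, red, green, blue; 480x640 float32, m along the optical axis (not along the pixel's ray), 0 where there is no reading.
- eyes.camera_params(name): a dict with "intrinsics" (3x3 intrinsics, pixels), "position" and "attitude" of the camera in the world. Camera axes: x right, y down, z forward; pixel columns grow to the right and rows downward; lengths in m; the calibration is good to about 2 mm. The wrist camera is an equidistant fisheye: a pixel r from the principal point sees the ray r / f radians off the axis. A picture is of the moment at which its call begins: read the wrist's pose just before it. camera_params takes no time and is no camera call; for the wrist camera it gives the pose at the moment of the call.
- arm.sign_off(): hands the job in, once; it reports no verdict.
The state is a dict: "clock": time; "joints": joint angles; "dq": joint speeds; "joint_efforts": joint torques, N m; "position": TCP position; "ee_rot": TCP orientation; "force": force on the tool from outside, world axes, zero at the start; "ft_torque": the same for the moment, N m; "width": opening from 0.0 (shut) to 1.0 (fully open).
Only numpy, scipy, OpenCV 4.12 (cv2) and the standard library are available. Lean on these libraries where they do the work, as an engineer would, in place of code of your own. Each camera call takes 0.05 s, during which the arm holds its last target.

## Working session

There is one attempt and no reset: what is moved stays moved. The work goes in short steps, Python scripts to look and compute and a tool call to move; the robot and the scene stay as the last step left them, time stands still between calls to the robot, and variables do not carry over. Pictures are saved under pics/ and viewed, and the job is handed in when it is done.

Besides the shell and the picture viewer there is one more tool, called after "Call:" as name(argument=value, ...), one argument or row to a line, values as JSON. step_arm: Moves the arm, as the interface text tells. Its arguments: {"type":"object","properties":{"series":{"type":"array"},"squeeze":{"type":"number"}},"required":["series"]}

```bash
ls; mkdir -p pics; cat > h.py <<'E'
import numpy as np,cv2,sys
sys.path.insert(0,'.')
from cell import observe,eyes,arm
from scipy.spatial.transform import Rotation as R
def snap(n,tag):
    p=eyes.camera_params(n); im,d=eyes.get_image(n)
    cv2.imwrite(f'pics/{tag}.png',im[...,::-1]); np.savez(f'pics/{tag}.npz',im=im,d=d,K=p['intrinsics'],t=p['position'],a=np.array(p['attitude'],dtype=float))
    return im,d,p
def rot(a):
    a=np.array(a,float); return a if a.shape==(3,3) else R.from_rotvec(a).as_matrix()
def load(tag):
    z=np.load(f'pics/{tag}.npz'); return z['im'],z['d'],z['K'],z['t'],rot(z['a'])
def ray(K,Rm,u,v):
    u=np.asarray(u,float);v=np.asarray(v,float)
    c=np.stack([(u-K[0,2])/K[0,0],(v-K[1,2])/K[1,1],np.ones_like(u)],-1); return c@Rm.T
def onplane(tag,u,v,z):
    im,d,K,t,Rm=load(tag); r=ray(K,Rm,u,v); return t+r*((z-t[2])/r[...,2])[...,None]
def cloud(tag):
    im,d,K,t,Rm=load(tag); v,u=np.mgrid[:480,:640]; return t+ray(K,Rm,u,v)*d[...,None]
E
python3 - <<'E'
from h import *
o=observe(); print(o)
for n in ['scene','side','wrist']:
    im,d,p=snap(n,n+'0'); print(n,p)
E
```

```text
pics
{'clock': 0.0, 'joints': array([ 1.1934027 ,  0.43519661,  0.02494527,  1.5741158 , -0.01154135,
        1.13401465, -0.07507359]), 'dq': array([ 0.00045544, -0.00024762,  0.00163215, -0.00155545,  0.00013958,
       -0.00093798, -0.00056106]), 'joint_efforts': array([-3.66557078e-04, -6.67852736e+01,  9.84776504e-01, -3.14468157e+01,
       -6.05527614e-02,  4.27270797e-02,  1.58428625e-04]), 'position': array([ 0.16939813, -0.60108048,  0.23995381]), 'ee_rot': array([-3.11045910e+00, -4.30087022e-01,  6.27161382e-04]), 'force': array([-0.11746453,  0.53688522,  0.64072633]), 'ft_torque': array([ 0.02698917, -0.06234021,  0.01537045]), 'width': 0.9985954232526804}
scene {'intrinsics': array([[610.48331074,   0.        , 325.06337175],
       [  0.        , 610.48331074, 237.92595116],
       [  0.        ,   0.        ,   1.        ]]), 'position': array([ 1.35992095, -1.07104257,  0.98755882]), 'attitude': array([-2.03291776, -0.90729932,  0.43689887])}
side {'intrinsics': array([[439.726298  ,   0.        , 318.9358276 ],
       [  0.        , 439.726298  , 240.36044678],
       [  0.        ,   0.        ,   1.        ]]), 'position': array([0.37872161, 0.73222678, 0.67677054]), 'attitude': array([-0.15725641,  2.69358117, -1.53340138])}
wrist {'intrinsics': array([[371.64829954,   0.        , 320.54114357],
       [  0.        , 371.64829954, 241.97973974],
       [  0.        ,   0.        ,   1.        ]]), 'position': array([ 0.23630398, -0.58236197,  0.3836611 ]), 'attitude': array([ 2.33178704, -1.76478474, -0.23367544])}
```

View pics/scene0.png

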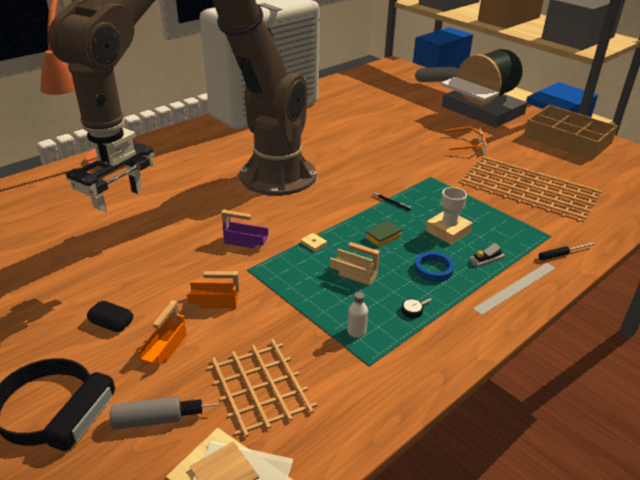

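View pics/side0.png

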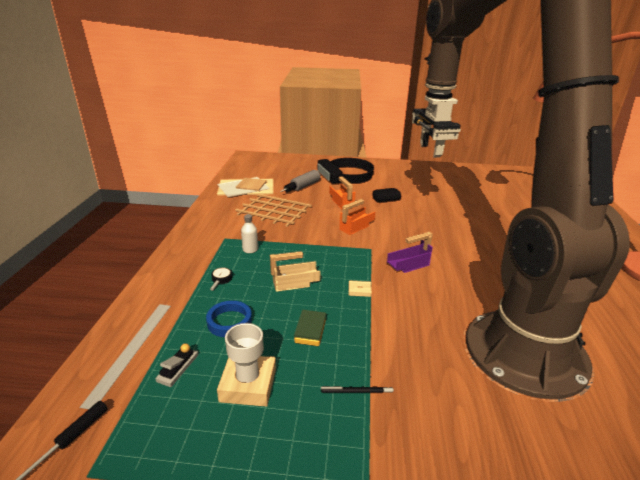

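View pics/wrist0.png

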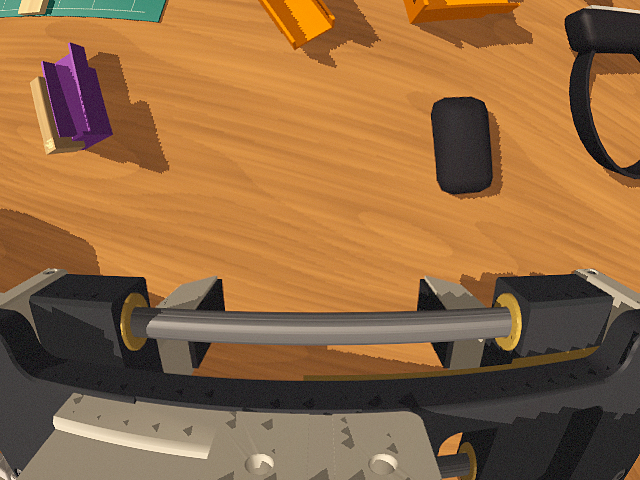

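The scoop-like things in the scene view are orange (213,290), orange (165,335), purple (243,232) and plain wood (357,263). In the side view the wooden one is at (293,272). By its description it is the wooden one; checking it in a crop.

```bash
python3 - <<'E'
from h import *
a=cv2.imread('pics/scene0.png')[230:300,310:410]; b=cv2.imread('pics/side0.png')[240:300,255:335]
c=cv2.imread('pics/scene0.png')[170:260,410:500]
a=cv2.resize(a,(400,280),interpolation=2);b=cv2.resize(b,(400,280),interpolation=2)
cv2.imwrite('pics/crop0.png',np.hstack([a,b]))
for tag in ['scene0','side0']:
    P=cloud(tag); im=load(tag)[0].astype(int)
    ok=load(tag)[1]>0
    # hopper: grey-white, high z
    m=ok&(P[...,2]>0.09)&(P[...,0]>.2)&(P[...,0]<1)&(P[...,1]>-.5)&(P[...,1]<.6)&(P[...,2]<.16)
    n,l,s,ct=cv2.connectedComponentsWithStats(m.astype(np.uint8))
    for i in range(1,n):
        if s[i,4]>15:
            q=P[l==i]; print(tag,ct[i],s[i,4],q.min(0).round(3),q.max(0).round(3),q.mean(0).round(3))
E
```

```text
scene0 [453.72070312 198.25585938] 512 [0.531 0.125 0.09 ] [0.6   0.203 0.134] [0.567 0.161 0.115]
scene0 [240.03703704 213.40740741] 54 [ 0.202 -0.324  0.09 ] [ 0.252 -0.286  0.097] [ 0.223 -0.305  0.093]
scene0 [364.06711409 248.        ] 149 [ 0.507 -0.185  0.09 ] [ 0.585 -0.144  0.099] [ 0.548 -0.167  0.094]
scene0 [226.55421687 272.54216867] 83 [ 0.381 -0.5    0.09 ] [ 0.426 -0.454  0.098] [ 0.404 -0.476  0.092]
scene0 [359.21008403 298.30252101] 119 [ 0.669 -0.329  0.09 ] [ 0.69  -0.304  0.118] [ 0.682 -0.319  0.106]
side0 [351.30952381 203.45238095] 42 [ 0.374 -0.499  0.09 ] [ 0.427 -0.453  0.094] [ 0.4   -0.478  0.092]
side0 [247.3974359  219.25641026] 78 [ 0.67  -0.326  0.09 ] [ 0.691 -0.302  0.115] [ 0.679 -0.311  0.105]
side0 [414.29545455 236.93181818] 44 [ 0.203 -0.319  0.09 ] [ 0.249 -0.282  0.094] [ 0.224 -0.3    0.091]
side0 [285.50704225 255.07042254] 142 [ 0.508 -0.182  0.09 ] [ 0.585 -0.142  0.097] [ 0.547 -0.162  0.094]
side0 [243.61204013 343.10367893] 1196 [0.533 0.131 0.09 ] [0.598 0.199 0.133] [0.566 0.165 0.113]
```

View pics/crop0.png

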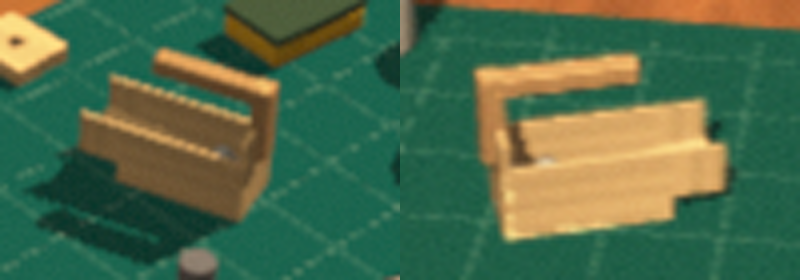

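```bash
python3 - <<'E'
from h import *
for tag,(u0,u1,v0,v1) in {'scene0':(310,410,230,300),'side0':(255,335,240,300)}.items():
    P=cloud(tag); v,u=np.mgrid[:480,:640]
    w=(u>u0)&(u<u1)&(v>v0)&(v<v1)
    q=P[w&(P[...,2]>.088)&(P[...,2]<.1)]
    box=cv2.minAreaRect(q[:,:2].astype(np.float32)*1000); print(tag,'bar',box, q[:,2].max())
    q=P[w&(P[...,2]>.01)&(P[...,2]<.1)]
    print('all',cv2.minAreaRect(q[:,:2].astype(np.float32)*1000))
    q=P[w&(P[...,2]>.04)&(P[...,2]<.052)]
    print('walls',cv2.minAreaRect(q[:,:2].astype(np.float32)*1000), cv2.boxPoints(cv2.minAreaRect(q[:,:2].astype(np.float32)*1000)))
    # hopper rim circle fit
    q=P[(P[...,2]>.127)&(P[...,2]<.136)&(abs(P[...,0]-.566)<.06)&(abs(P[...,1]-.165)<.06)]
    A=np.c_[2*q[:,:2],np.ones(len(q))]; s=np.linalg.lstsq(A,(q[:,:2]**2).sum(1),rcond=None)[0]
    print('rim',s[:2],np.sqrt(s[2]+s[0]**2+s[1]**2),len(q)); print(cv2.minEnclosingCircle((q[:,:2]*1000).astype(np.float32)))
    q=P[(P[...,2]>.033)&(P[...,2]<.039)&(abs(P[...,0]-.566)<.08)&(abs(P[...,1]-.165)<.08)]
    print('stand',cv2.minAreaRect(q[:,:2].astype(np.float32)*1000))
E
```

```text
scene0 bar ((545.997802734375, -167.90768432617188), (79.772216796875, 20.561687469482422), 22.65377426147461) 0.09892432233273585
all ((504.23675537109375, -142.3314208984375), (262.8190002441406, 289.36590576171875), 42.525997161865234)
walls ((527.82080078125, -172.2829132080078), (119.19017028808594, 54.89277267456055), 20.645580291748047) [[ 462.3757  -167.61156]
 [ 481.7302  -218.97908]
 [ 593.26587 -176.95427]
 [ 573.9114  -125.58675]]
rim [0.56594024 0.16296152] 0.03121909787296529 84
((567.7893676757812, 163.1959991455078), 37.12931823730469)
stand ((564.5912475585938, 163.08444213867188), (95.84492492675781, 99.35823059082031), 2.046071767807007)
side0 bar ((547.1461181640625, -165.2255096435547), (79.41128540039062, 21.02518081665039), 19.964807510375977) 0.09684191561878497
all ((561.4810791015625, -244.48060607910156), (123.24787139892578, 218.24295043945312), 25.253950119018555)
walls ((528.4351806640625, -171.96859741210938), (119.9778823852539, 52.19113540649414), 19.55171775817871) [[ 463.17212 -167.45346]
 [ 480.6383  -216.63525]
 [ 593.69824 -176.48373]
 [ 576.23206 -127.30194]]
rim [0.56571037 0.1650123 ] 0.031339642753057916 207
((565.7305908203125, 164.4216766357422), 33.75545120239258)
stand ((566.1392211914062, 164.81405639648438), (91.11770629882812, 92.50220489501953), 1.927870273590088)
```

The crop confirms it: plain wood, post at the back, balls inside near (225,152) and (545,160) of the crop. The front underside has a step, which I can hook on the hopper rim to tip the scoop, since the moves allow no tilt. Scoop origin is about (0.535,-0.170), yaw 20°; hopper about (0.566,0.164). Moving above the handle.

Call:
step_arm(
  series=[
    [[0.09,0.38,0.436,0,4.5],[0.09,0.38,0.436,0,4.5],[0.09,0.38,0.436,0,4.5],[0.09,0.38,0.436,0,4.5],[0.09,0.38,0.436,0,4.5],[0.09,0.38,0.436,0,4.5],[0.09,0.38,0.436,0,4.5],[0.09,0.38,0.436,0,4.5],[0.09,0.38,0.436,0,4.5],[0.09,0.38,0.436,0,4.5],[0.09,0.38,0.436,0,4.5],[0.09,0.38,0.436,0,4.5],[0.09,0.38,0.436,0,4.5],[0.09,0.38,0.436,0,4.5],[0.09,0.38,0.436,0,4.5],[0.09,0.38,0.436,0,4.5],[0.09,0.38,0.436,0,4.5],[0.09,0.38,0.436,0,4.5]],
  ],
)

```text
clock: 1.65
position: [0.5485, -0.1668, 0.2399]
ee_rot: [-3.093, -0.549, 0.002]
force: [-0.3, -0.1, -0.8]
width: 0.98
```

```bash
python3 - <<'E'
from h import *
snap('wrist','wrist1'); snap('side','side1')
im,d,K,t,Rm=load('wrist1'); 
# fisheye rays
v,u=np.mgrid[:480,:640]; a=(u-K[0,2])/K[0,0]; b=(v-K[1,2])/K[1,1]; r=np.hypot(a,b)+1e-9
c=np.stack([a/r*np.tan(r),b/r*np.tan(r),np.ones_like(r)],-1)
P=t+(c@Rm.T)*d[...,None]
m=(d>0)&(r<1.3)&(P[...,2]>.086)&(P[...,2]<.1)&(abs(P[...,0]-.547)<.07)&(abs(P[...,1]+.165)<.07)
q=P[m]; print(len(q),cv2.minAreaRect((q[:,:2]*1000).astype(np.float32)))
print(observe()['position'],t)
E
```

```text
1725 ((544.4518432617188, -167.00933837890625), (79.8867416381836, 14.271512985229492), 20.37147331237793)
[ 0.54858599 -0.16680145  0.24013113] [ 0.61386912 -0.1428427   0.38347431]
```

View pics/wrist1.png

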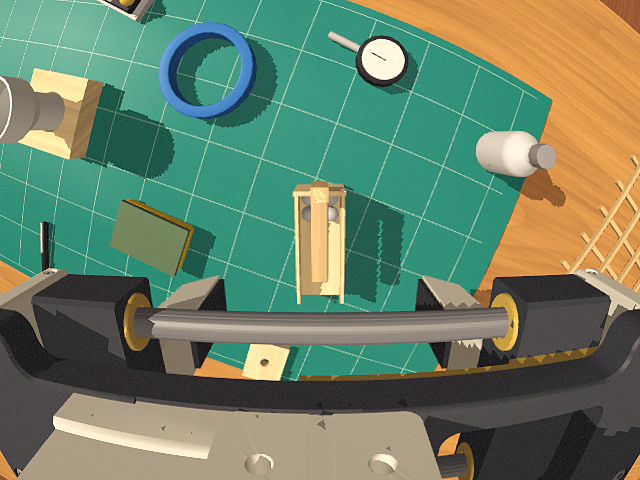

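The wrist view shows the bar at (320,235), midway between the fingers and parallel to the pads, with two balls visible at (320,212). Descending and closing.

Call:
step_arm(
  series=[
    [[0.08,0,0.0015,-0.08,0.2],[0.07,0,0.0015,-0.12,0.2],[0.07,0,0.0015,-0.14,0.2],[0.06,0,0.0015,-0.157,0.2],[0.06,0,0.0015,-0.157,0.2],[0.06,0,0.0015,-0.157,0.2],[0.04,0,0.0015,-0.157,0.2],[0.0,0,0.0015,-0.157,0.2],[0,0,0.0015,-0.157,0.2],[0,0,0.0015,-0.157,0.2],[0,0,0.0015,-0.157,0.2],[0,0,0.0015,-0.157,0.2],[0,0,0.0015,-0.157,0.2]],
  ],
  squeeze=25,
)

```text
clock: 2.83
position: [0.5487, -0.1653, 0.0835]
ee_rot: [-3.092, -0.554, 0.001]
force: [0.4, -0.3, 0.2]
width: 0.194
```

Call:
step_arm(
  series=[
    [[0,0,0,0,0],[0,0,0,0,0],[0,0,0,0,0],[0,0,0,0.005,0],[0,0,0,0.01,0],[0,0,0,0.02,0],[0,0,0,0.03,0],[0,0,0,0.03,0],[0,0,0,0.03,0]],
  ],
  squeeze=25,
)

```text
clock: 3.58
position: [0.5494, -0.1655, 0.1146]
ee_rot: [3.092, 0.553, 0.003]
force: [-0.0, -0.4, -1.4]
width: 0.154
```

```bash
python3 - <<'E'
from h import *
print(observe()['width'],observe()['force'],observe()['ft_torque'])
snap('side','side2'); snap('wrist','wrist2')
a=cv2.imread('pics/side2.png')[200:340,220:380]; b=cv2.imread('pics/wrist2.png')[100:380,200:440]
cv2.imwrite('pics/c2.png',np.hstack([cv2.resize(a,(400,350),interpolation=2),cv2.resize(b,(300,350))]))
E
```

```text
0.15422266079598324 [-0.00512092 -0.41629062 -1.41589938] [ 0.02427474 -0.01033247 -0.03108191]
```

View pics/c2.png

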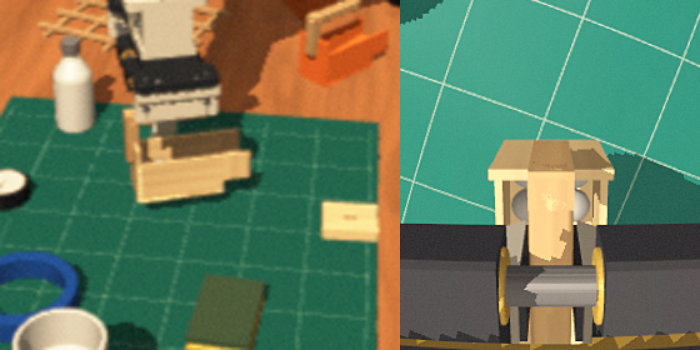

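Scoop is lifted level, with both visible balls at the back. Carrying it gently to the far side of the hopper.

Call:
step_arm(
  series=[
    [[0,0.001,0.004,0.003,0],[0,0.004,0.013,0.008,0],[0,0.008,0.026,0.015,0],[0,0.013,0.044,0.023,0],[0,0.02,0.065,0.031,0],[0,0.026,0.087,0.039,0],[0,0.033,0.109,0.046,0],[0,0.039,0.131,0.053,0],[0,0.046,0.152,0.06,0],[0,0.052,0.174,0.067,0],[0,0.059,0.196,0.074,0],[0,0.065,0.218,0.081,0],[0,0.072,0.24,0.088,0],[0,0.079,0.262,0.095,0],[0,0.085,0.283,0.1,0],[0,0.092,0.305,0.106,0],[0,0.098,0.325,0.112,0],[0,0.103,0.342,0.116,0],[0,0.107,0.355,0.119,0],[0,0.109,0.363,0.12,0]],
  ],
  squeeze=25,
)

```text
clock: 5.35
position: [0.6571, 0.2022, 0.2345]
ee_rot: [-3.089, -0.559, -0.001]
force: [-1.0, 1.1, -2.4]
width: 0.147
```

```bash
python3 - <<'E'
from h import *
print(observe()['position'],observe()['ee_rot'])
snap('side','side3'); snap('scene','scene3'); snap('wrist','wrist3')
a=cv2.imread('pics/side3.png')[200:420,120:320]; b=cv2.imread('pics/scene3.png')[120:260,400:540]
cv2.imwrite('pics/c3.png',np.hstack([cv2.resize(a,(400,440),interpolation=2),cv2.resize(b,(400,440),interpolation=2)]))
E
```

```text
[0.65713258 0.20219401 0.23451681] [-3.08903170e+00 -5.58589147e-01 -9.85031471e-04]
```

View pics/c3.png

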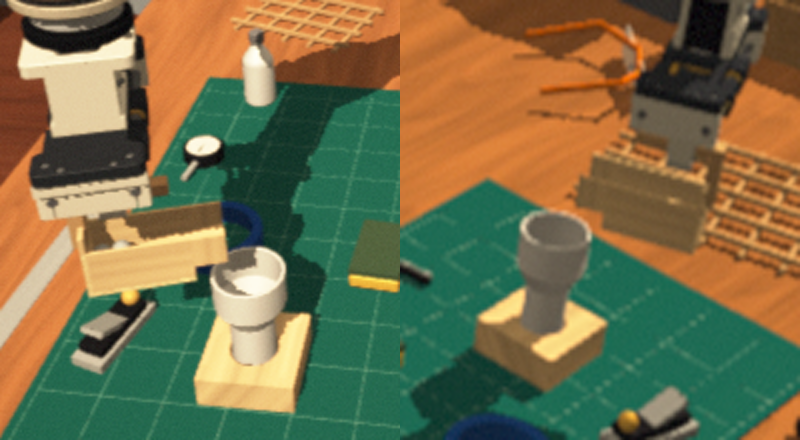

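View pics/wrist3.png

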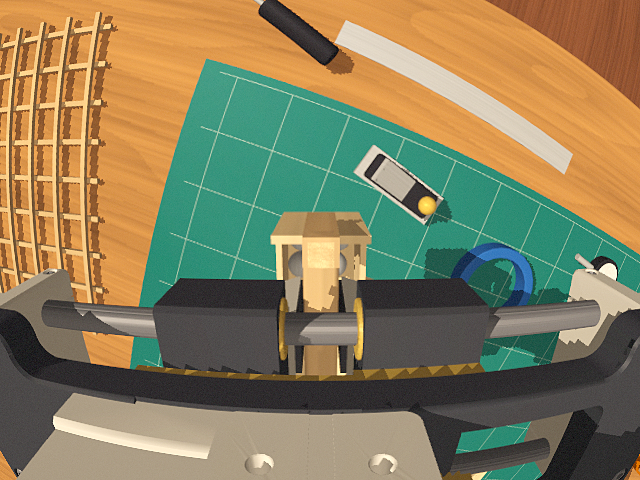

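```bash
python3 - <<'E'
from h import *
o=observe(); print(o['position'])
c,s=np.cos(np.radians(20.4)),np.sin(np.radians(20.4))
p=o['position']; 
P=cloud('side3')-np.array([p[0],p[1],p[2]+.0045]); X=P[...,0]*c+P[...,1]*s; Y=-P[...,0]*s+P[...,1]*c; Z=P[...,2]
m=(abs(Y-.021)<.006)&(Z<-.03)&(Z>-.1)&(abs(X)<.1)
for x in np.arange(-.095,.04,.005):
    k=m&(abs(X-x)<.0025)
    if k.sum()>3: print(round(x*1000), (Z[k].min()*1000).round(1),(Z[k].max()*1000).round(1),(Y[k].mean()*1000).round(1),k.sum())
E
```

```text
[0.65701265 0.19895058 0.2334486 ]
-80 -68.3 -40.0 25.7 23
-75 -68.9 -39.0 25.7 39
-70 -70.1 -38.5 25.5 36
-65 -67.3 -40.0 25.5 34
-60 -68.4 -39.5 25.8 36
-55 -83.2 -37.8 25.4 41
-50 -84.2 -39.2 26.0 54
-45 -82.3 -38.4 26.0 55
-40 -84.8 -39.4 25.6 57
-35 -82.0 -39.4 25.9 58
-30 -83.3 -38.4 25.8 52
-25 -83.1 -39.5 25.6 55
-20 -83.2 -38.9 25.8 58
-15 -82.5 -38.2 26.0 54
-10 -84.9 -38.1 25.8 57
-5 -83.5 -38.4 25.9 57
0 -83.1 -38.4 25.7 55
5 -82.0 -39.0 25.9 63
10 -83.4 -38.6 25.9 58
15 -84.1 -38.3 25.8 43
20 -83.4 -39.7 25.8 58
25 -84.6 -38.2 25.8 55
30 -82.8 -30.9 25.3 72
```

Profile agrees: underside step 53 mm ahead of the grip, about 16 mm deep. Lowering so the overhang goes over the mouth.

Call:
step_arm(
  series=[
    [[0,0,-0.001,-0.004,0],[0,0,-0.001,-0.012,0],[0,0,-0.001,-0.022,0],[0,0,-0.001,-0.03,0],[0,0,-0.001,-0.034,0],[0,0,-0.001,-0.034,0],[0,0,-0.001,-0.034,0]],
  ],
  squeeze=15,
)

```text
clock: 6.08
position: [0.6569, 0.1977, 0.199]
ee_rot: [-3.092, -0.556, 0.002]
force: [0.3, 0.4, -2.1]
width: 0.149
```

```bash
cat > look.py <<'E'
from h import *
tag=sys.argv[1]
o=observe(); print(o['clock'],o['position'].round(4),o['force'].round(2),round(o['width'],3))
snap('side','side'+tag); snap('scene','scene'+tag)
a=cv2.imread(f'pics/side{tag}.png')[250:420,140:320]; b=cv2.imread(f'pics/scene{tag}.png')[130:260,400:540]
cv2.imwrite(f'pics/c{tag}.png',np.hstack([cv2.resize(a,(466,440),interpolation=2),cv2.resize(b,(334,440),interpolation=2)]))
p=o['position'];c,s=np.cos(np.radians(20.4)),np.sin(np.radians(20.4))
P=cloud('side'+tag)-np.array([p[0],p[1],p[2]+.0045]); X=P[...,0]*c+P[...,1]*s; Y=-P[...,0]*s+P[...,1]*c; Z=P[...,2]
im=load('side'+tag)[0].astype(int); wood=(im[...,0]-im[...,2]>35)
m=wood&(abs(Y-.0245)<.006)&(Z<0.03)&(Z>-.13)&(abs(X)<.12)
q=np.c_[X[m],Z[m]]*1000
if len(q)>20:
    r=cv2.minAreaRect(q.astype(np.float32)); print('scoop side rect',r)
W=cloud('side'+tag); grey=(abs(im[...,0]-im[...,2])<30)&(im.sum(-1)>200)
k=grey&(W[...,2]>.06)&(W[...,2]<.17)&(abs(W[...,0]-.56)<.07)&(abs(W[...,1]-.164)<.06)
h=W[k]; top=h[h[:,2]>h[:,2].max()-.006]; print('hopper zmax',h[:,2].max().round(4),'rim pts mean',top.mean(0).round(4),len(top))
k2=h[(h[:,2]>.1)]; print('collar x',k2[:,0].min().round(3),k2[:,0].max().round(3))
E
python3 look.py 4
```

```text
6.0833 [0.6569 0.1977 0.199 ] [ 0.3   0.39 -2.14] 0.149
scoop side rect ((-44.0040168762207, -65.6635971069336), (168.4398193359375, 86.4293212890625), 20.363880157470703)
hopper zmax 0.1624 rim pts mean [0.6285 0.1627 0.1624] 1
collar x 0.533 0.629
```

View pics/c4.png

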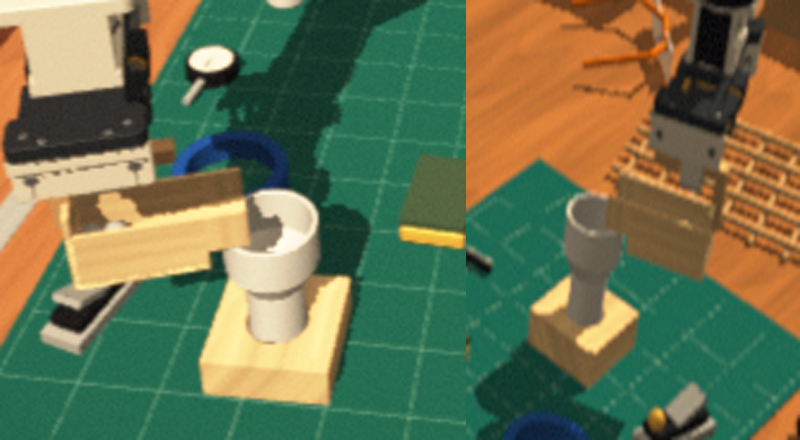

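The overhang is over the near part of the mouth, and the step is about 1 cm short of the collar. Pushing forward softly with a light grip so the scoop pivots in the pads.

Call:
step_arm(
  series=[
    [[0,-0.004,-0.0015,0,0],[0,-0.008,-0.003,0,0],[0,-0.011,-0.004,0,0],[0,-0.014,-0.005,0.001,0],[0,-0.016,-0.006,0.002,0],[0,-0.019,-0.007,0.003,0],[0,-0.019,-0.007,0.003,0]],
  ],
  squeeze=8,
)

```text
clock: 6.77
position: [0.638, 0.1909, 0.2034]
ee_rot: [-3.091, -0.556, -0.001]
force: [-0.4, -0.2, -2.2]
width: 0.145
```

```bash
python3 look.py 5
```

```text
6.7667 [0.638  0.1909 0.2034] [-0.38 -0.19 -2.2 ] 0.145
scoop side rect ((-39.47081756591797, -66.82757568359375), (163.20361328125, 85.72618103027344), 23.636638641357422)
hopper zmax 0.1675 rim pts mean [0.5793 0.1446 0.1667] 4
collar x 0.524 0.594
```

View pics/c5.png

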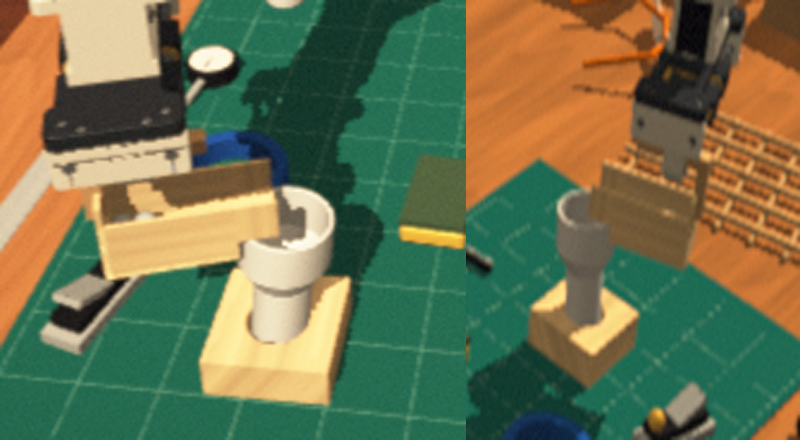

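The hopper leans within its socket clearance and the scoop has not pivoted yet. Easing the grip and continuing in small steps.

Call:
step_arm(
  series=[
    [[0,0,0,0,0],[0,-0.002,-0.001,0.001,0],[0,-0.004,-0.0015,0.002,0],[0,-0.006,-0.002,0.004,0],[0,-0.008,-0.003,0.005,0],[0,-0.008,-0.003,0.005,0]],
  ],
  squeeze=5,
)

```text
clock: 7.37
position: [0.63, 0.1879, 0.2085]
ee_rot: [-3.091, -0.556, -0.001]
force: [-0.8, -0.7, -2.3]
width: 0.151
```

```bash
python3 look.py 6
```

```text
7.3667 [0.63   0.1879 0.2085] [-0.82 -0.73 -2.31] 0.151
scoop side rect ((-38.77278137207031, -66.03070068359375), (161.7736053466797, 88.7518081665039), 23.85639190673828)
hopper zmax 0.1647 rim pts mean [0.5607 0.1404 0.1634] 2
collar x 0.517 0.582
```

View pics/c6.png

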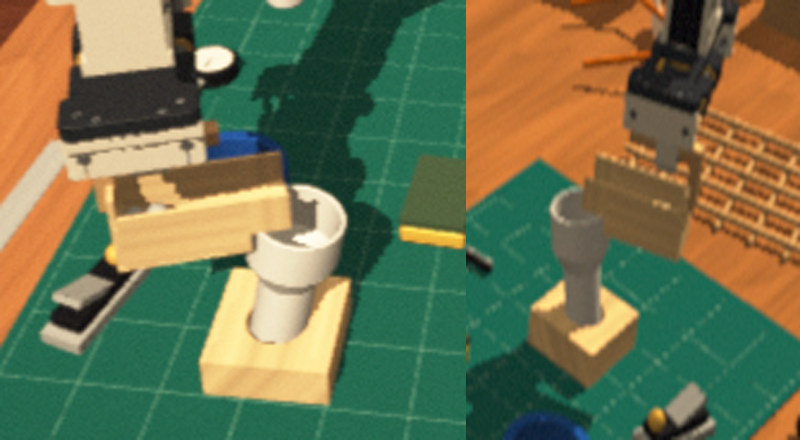

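Call:
step_arm(
  series=[
    [[0,0,0,0,0],[0,-0.002,-0.001,0.001,0],[0,-0.004,-0.0015,0.002,0],[0,-0.006,-0.002,0.003,0],[0,-0.006,-0.002,0.003,0]],
  ],
  squeeze=4,
)

```text
clock: 7.88
position: [0.6241, 0.1859, 0.2117]
ee_rot: [-3.091, -0.556, -0.001]
force: [1.3, 0.6, -2.3]
width: 0.149
```

```bash
python3 look.py 7
```

```text
7.8833 [0.6241 0.1859 0.2117] [ 1.28  0.56 -2.3 ] 0.149
scoop side rect ((-35.75009536743164, -67.29452514648438), (161.41363525390625, 90.04576873779297), 26.079383850097656)
hopper zmax 0.1367 rim pts mean [0.5483 0.165  0.1337] 8
collar x 0.514 0.58
```

View pics/c7.png

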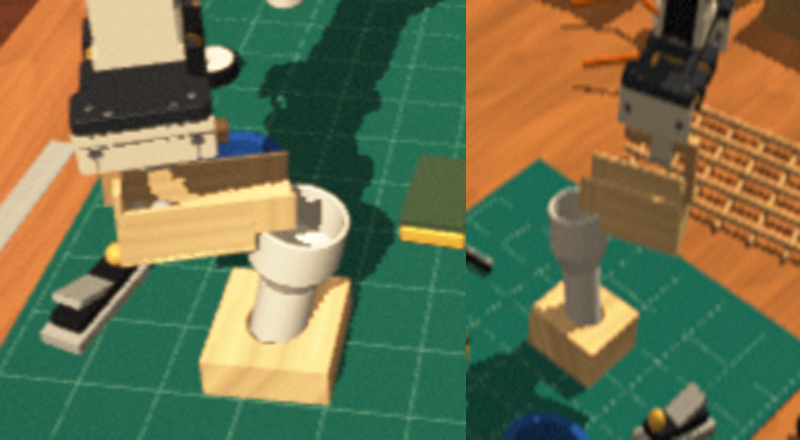

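The hopper is at its clearance stop, the push has risen to about 2 N, and the scoop starts to dip. Continuing.

Call:
step_arm(
  series=[
    [[0,-0.002,-0.001,0.001,0],[0,-0.004,-0.0015,0.0025,0],[0,-0.006,-0.002,0.004,0],[0,-0.008,-0.003,0.005,0],[0,-0.01,-0.0037,0.006,0],[0,-0.01,-0.0037,0.006,0]],
  ],
  squeeze=4,
)

```text
clock: 8.48
position: [0.614, 0.1821, 0.2178]
ee_rot: [-3.091, -0.556, -0.002]
force: [0.7, 0.4, -2.4]
width: 0.155
```

```bash
python3 look.py 8
```

```text
8.4833 [0.614  0.1821 0.2178] [ 0.71  0.42 -2.44] 0.155
scoop side rect ((-29.942047119140625, -68.29971313476562), (158.24276733398438, 90.669189453125), 28.412107467651367)
hopper zmax 0.1333 rim pts mean [0.5502 0.1466 0.1322] 3
collar x 0.515 0.575
```

View pics/c8.png

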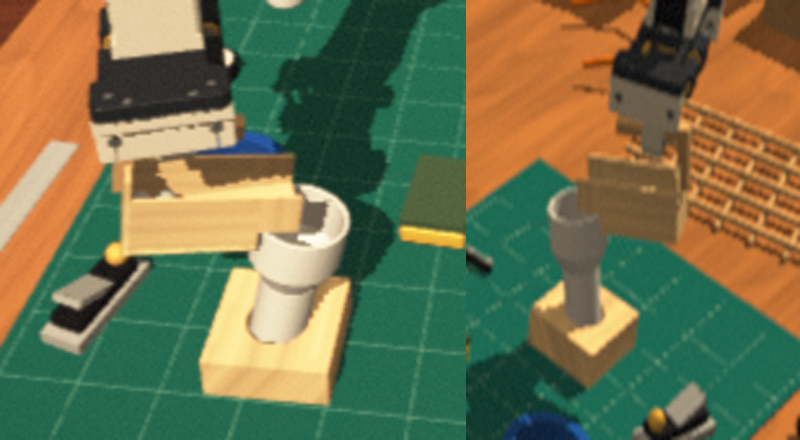

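Scoop is now near 8° dip and the hopper no longer moves. Continuing along the arc.

Call:
step_arm(
  series=[
    [[0,-0.003,-0.001,0.002,0],[0,-0.006,-0.002,0.004,0],[0,-0.01,-0.0037,0.006,0],[0,-0.014,-0.005,0.008,0],[0,-0.018,-0.0067,0.01,0],[0,-0.022,-0.008,0.011,0],[0,-0.025,-0.009,0.012,0],[0,-0.025,-0.009,0.012,0]],
  ],
  squeeze=4,
)

```text
clock: 9.25
position: [0.5886, 0.173, 0.23]
ee_rot: [-3.091, -0.556, -0.002]
force: [0.8, 0.8, -1.4]
width: 0.152
```

```bash
python3 look.py 9
```

```text
9.25 [0.5886 0.173  0.23  ] [ 0.79  0.76 -1.4 ] 0.152
scoop side rect ((-13.358039855957031, -67.56474304199219), (153.58953857421875, 93.9964599609375), 39.0030517578125)
hopper zmax 0.1514 rim pts mean [0.5347 0.152  0.1498] 3
collar x 0.514 0.582
```

View pics/c9.png

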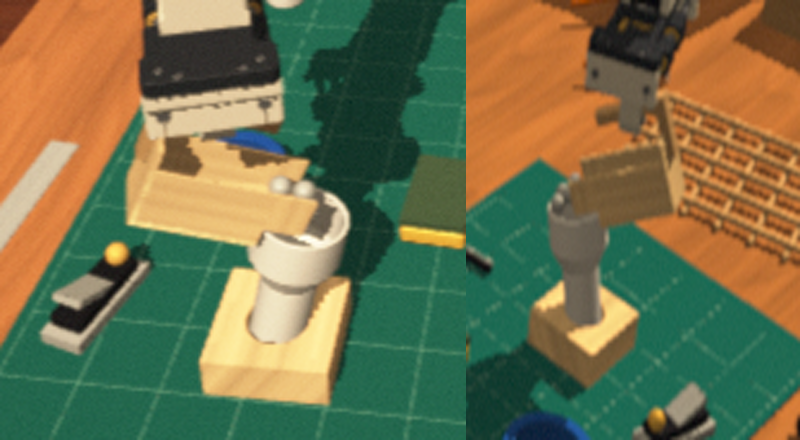

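The balls have rolled to the mouth (side crop 280,185 and 305,187) and are dropping in. Dipping a little more.

Call:
step_arm(
  series=[
    [[0,-0.003,-0.001,0.001,0],[0,-0.006,-0.002,0.002,0],[0,-0.01,-0.0037,0.003,0],[0,-0.013,-0.005,0.003,0],[0,-0.013,-0.005,0.003,0],[0,-0.013,-0.005,0.003,0]],
  ],
  squeeze=4,
)

```text
clock: 9.85
position: [0.576, 0.1681, 0.2329]
ee_rot: [-3.091, -0.556, -0.002]
force: [0.6, -0.1, -1.5]
width: 0.15
```

```bash
python3 look.py 10
```

```text
9.85 [0.576  0.1681 0.2329] [ 0.55 -0.09 -1.54] 0.15
scoop side rect ((8.85400390625, -75.6648178100586), (150.7218475341797, 94.08216857910156), 62.91278076171875)
hopper zmax 0.1201 rim pts mean [0.5248 0.1398 0.1164] 10
collar x 0.514 0.578
```

View pics/c10.png

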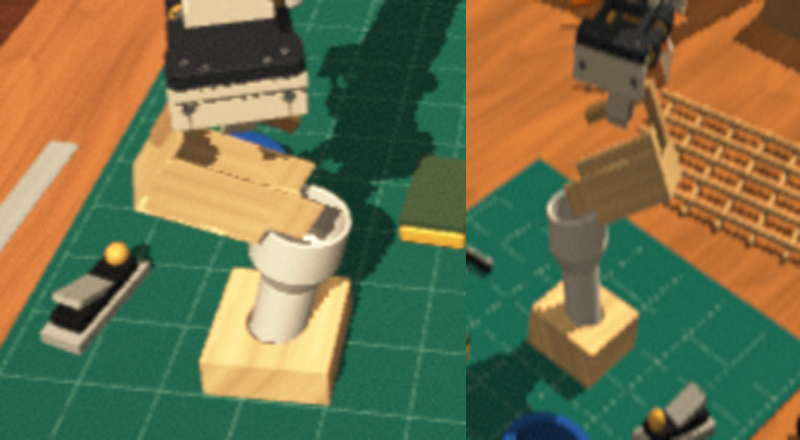

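The scoop looks empty from here. Firming the grip and lifting straight up, clear of the mouth.

Call:
step_arm(
  series=[
    [[0,0,0,0,0],[0,0,0,0,0],[0,0,0,0.003,0],[0,0,0,0.008,0],[0,0,0,0.015,0],[0,0,0,0.025,0],[0,0,0,0.035,0],[0,0,0,0.045,0],[0,0,0,0.05,0],[0,0,0,0.05,0]],
  ],
  squeeze=15,
)

```text
clock: 10.78
position: [0.5768, 0.1685, 0.2847]
ee_rot: [-3.091, -0.556, -0.006]
force: [1.4, -0.3, -1.7]
width: 0.152
```

```bash
python3 look.py 11
```

```text
10.7833 [0.5768 0.1685 0.2847] [ 1.41 -0.3  -1.74] 0.152
scoop side rect ((0.07298088073730469, -47.40168762207031), (113.1785888671875, 96.62210083007812), 32.49501419067383)
hopper zmax 0.1387 rim pts mean [0.5713 0.1452 0.1365] 9
collar x 0.514 0.582
```

View pics/c11.png

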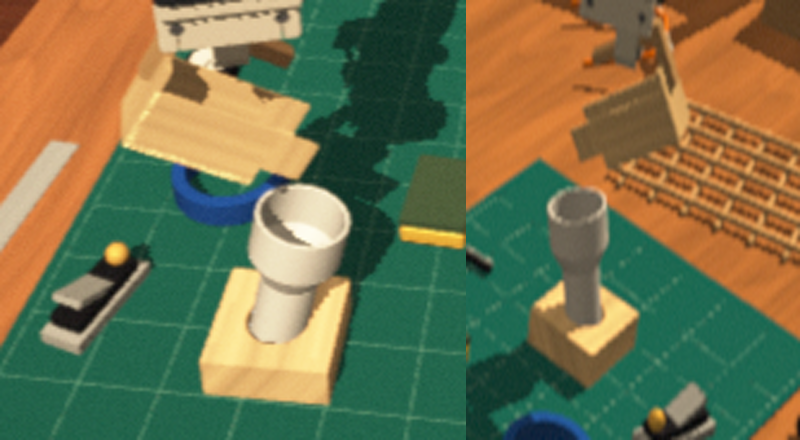

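View pics/side11.png

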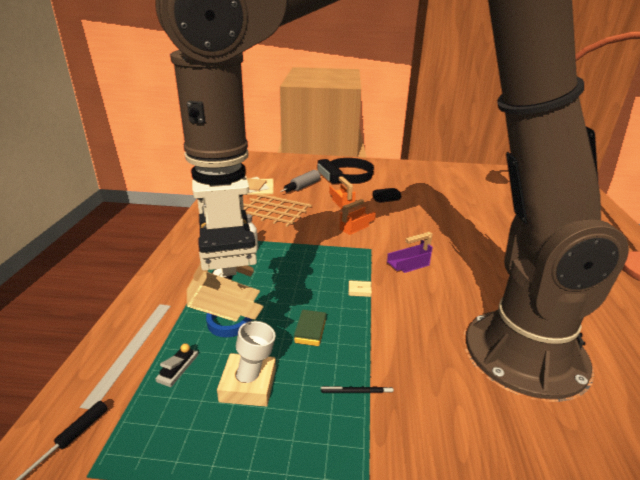

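No ball lies on the mat or elsewhere in the side view. The hopper (side crop 285,260) has stayed leaning in its socket, so I need to measure it and nudge it back while the scoop is still in hand.

```bash
cat > hop.py <<'E'
from h import *
# hopper pose: silhouette-free, from clouds: collar cylinder fit by scipy least squares (axis pt, tilt)
from scipy.optimize import least_squares
def fit(tags,verbose=True):
    Q=[]
    for tag in tags:
        W=cloud(tag); im=load(tag)[0].astype(int)
        g=(abs(im[...,0]-im[...,2])<40)&(im.sum(-1)>150)
        k=g&(W[...,2]>.045)&(W[...,2]<.14)&(abs(W[...,0]-.55)<.07)&(abs(W[...,1]-.16)<.06)
        k=cv2.erode(k.astype(np.uint8),np.ones((3,3)))>0
        Q.append(W[k])
    Q=np.vstack(Q)
    def res(p):
        # axis through (p0,p1) at z=.03, dir (p2,p3,1); s = height along axis above stand base +8
        d=np.array([p[2],p[3],1]);d/=np.linalg.norm(d)
        v=Q-np.array([p[0],p[1],.011]); s=v@d-p[4]; r=np.linalg.norm(v-np.outer(v@d,d),axis=1)
        e1=r-.021; e2=r-.033; e3=r-.030  # tube / collar out / collar in
        e=np.where(s<.065,e1,np.where(s<.085,r-(.021+(s-.065)*.6),np.where(abs(e2)<abs(e3),e2,e3)))
        return e
    b=least_squares(res,[.566,.164,0,0,0],loss='soft_l1',f_scale=.002)
    d=b.x; return d,len(Q),np.median(abs(res(b.x)))
for t in sys.argv[1:]:
    d,n,m=fit(t.split('+')); print(t,'foot xy',d[:2].round(4),'lean',d[2:4].round(3),'lift',d[4].round(4),n,m)
E
python3 hop.py side0 scene0 side11 scene11 side11+scene11
python3 - <<'E'
from h import *
snap('wrist','wrist11')
E
```

```text
side0 foot xy [0.5664 0.1821] lean [ 0.    -0.156] lift 0.0017 111 0.0006546653859769401
scene0 foot xy [0.5609 0.1662] lean [ 0.05  -0.021] lift 0.0022 475 0.0011224466807338018
side11 foot xy [0.5525 0.1622] lean [-0.016  0.009] lift -0.0012 75 0.0009341512152161516
scene11 foot xy [0.5659 0.1683] lean [-0.178 -0.105] lift 0.0077 518 0.0012997107050589686
side11+scene11 foot xy [0.5669 0.1682] lean [-0.187 -0.104] lift 0.0098 593 0.0013035837986699328
```

View pics/wrist11.png

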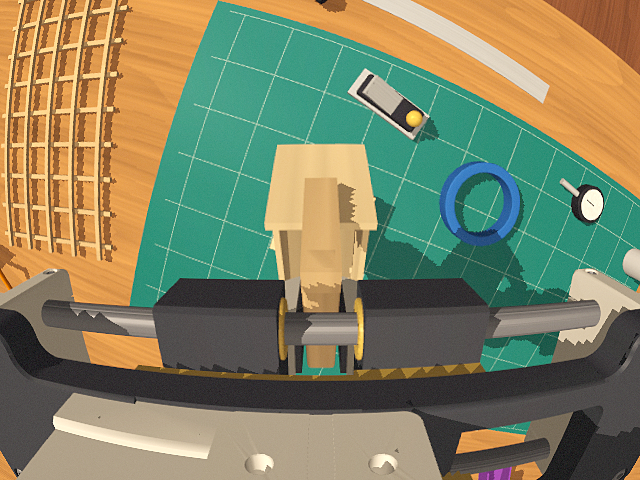

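The wrist view shows the scoop emptied at the back (320,220). The fit puts the hopper's lean at about 0.2 rad towards the robot, jammed. I'll press the raised near rim down and back with the tilted overhang, using a firm grip.

Call:
step_arm(
  series=[
    [[0,0.005,0.002,-0.005,0],[0,0.009,0.0035,-0.015,0],[0,0.009,0.0035,-0.028,0],[0,0.009,0.0035,-0.04,0],[0,0.009,0.0035,-0.048,0],[0,0.009,0.0035,-0.053,0],[0,0.011,0.004,-0.056,0],[0,0.014,0.005,-0.058,0],[0,0.018,0.0065,-0.06,0],[0,0.018,0.0065,-0.06,0]],
  ],
  squeeze=35,
)

```text
clock: 11.77
position: [0.5962, 0.1757, 0.2239]
ee_rot: [-3.09, -0.556, -0.008]
force: [0.2, 0.3, -1.6]
width: 0.15
```

```bash
python3 look.py 12; python3 hop.py scene12
```

```text
11.7667 [0.5962 0.1757 0.2239] [ 0.22  0.27 -1.56] 0.15
scoop side rect ((-10.20339584350586, -67.20710754394531), (156.5903778076172, 92.45337677001953), 40.968746185302734)
hopper zmax 0.1316 rim pts mean [0.5568 0.1738 0.1312] 3
collar x 0.53 0.592
scene12 foot xy [0.5651 0.1676] lean [-0.027 -0.043] lift 0.0038 367 0.0012657477352225888
```

View pics/c12.png

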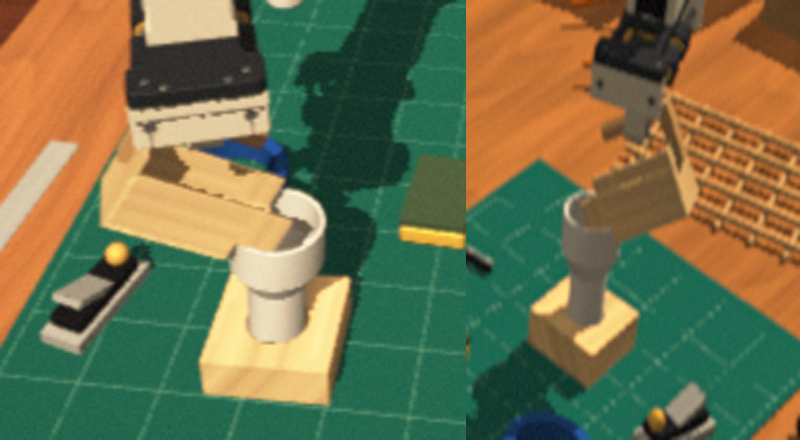

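The hopper has come back nearly upright. Lifting the scoop off again to check.

Call:
step_arm(
  series=[
    [[0,0,0,0.003,0],[0,0,0,0.008,0],[0,0,0,0.02,0],[0,0,0,0.04,0],[0,0.005,0,0.06,0],[0,0.03,0,0.08,0],[0,0.05,0,0.09,0],[0,0.07,0,0.09,0],[0,0.07,0,0.09,0],[0,0.07,0,0.09,0]],
  ],
  squeeze=35,
)

```text
clock: 12.7
position: [0.6645, 0.1744, 0.3117]
ee_rot: [-3.092, -0.555, 0.0]
force: [-0.7, 0.9, -1.8]
width: 0.15
```

```bash
python3 look.py 13; python3 hop.py scene13 side13 scene13+side13 scene0+side0
```

```text
12.7 [0.6645 0.1744 0.3117] [-0.67  0.89 -1.78] 0.15
scoop side rect ((-1.9737377166748047, -45.65789031982422), (113.27206420898438, 101.98870849609375), 32.01868438720703)
hopper zmax 0.1312 rim pts mean [0.5866 0.1556 0.1301] 10
collar x 0.535 0.599
scene13 foot xy [0.5633 0.166 ] lean [ 0.038 -0.018] lift 0.0029 492 0.0011640148640238955
side13 foot xy [0.5513 0.1675] lean [0.16  0.015] lift -0.0004 112 0.0008032449356725948
scene13+side13 foot xy [0.5636 0.1661] lean [ 0.039 -0.02 ] lift 0.0059 604 0.001190645322526893
scene0+side0 foot xy [0.5632 0.1664] lean [ 0.028 -0.021] lift 0.0044 586 0.0011554602539773275
```

View pics/c13.png

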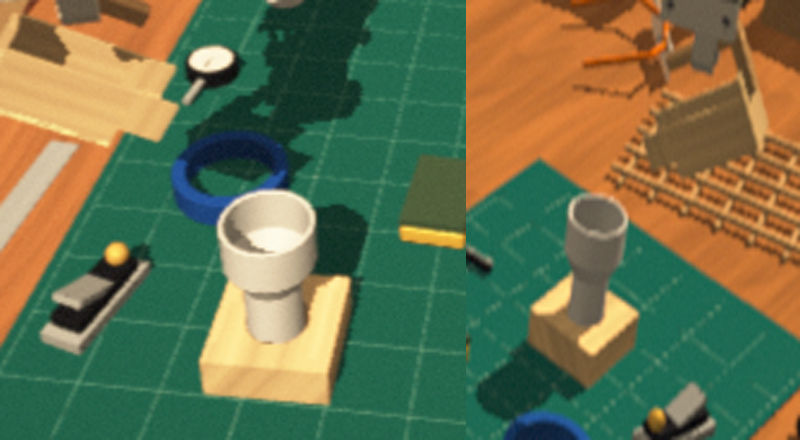

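Hopper is upright again: the fit matches the first pictures. Passing the scoop over, high up, so the wrist camera looks straight into the mouth.

Call:
step_arm(
  series=[
    [[0,-0.02,-0.004,0,0],[0,-0.05,-0.011,0,0],[0,-0.085,-0.018,0,0],[0,-0.12,-0.025,0,0],[0,-0.145,-0.031,0,0],[0,-0.16,-0.034,0,0],[0,-0.165,-0.035,0,0],[0,-0.165,-0.035,0,0]],
  ],
  squeeze=35,
)

```text
clock: 13.47
position: [0.4969, 0.1399, 0.3126]
ee_rot: [-3.091, -0.558, -0.0]
force: [-0.2, 1.0, -1.7]
width: 0.149
```

```bash
python3 - <<'E'
from h import *
print(observe()['position'])
im,d,p=snap('wrist','wrist14'); cv2.imwrite('pics/w14.png',cv2.resize(im[120:300,200:440,::-1],(800,600),interpolation=2)); print(p['position'])
E
```

```text
[0.49686611 0.13985632 0.3126023 ]
[0.561871   0.16415723 0.45625618]
```

View pics/wrist14.png

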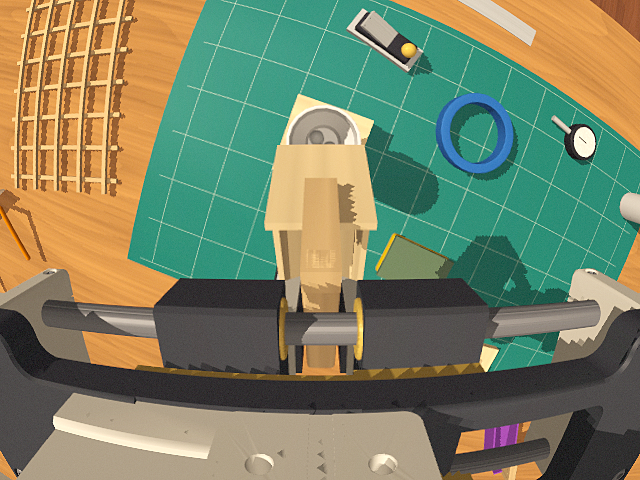

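View pics/w14.png

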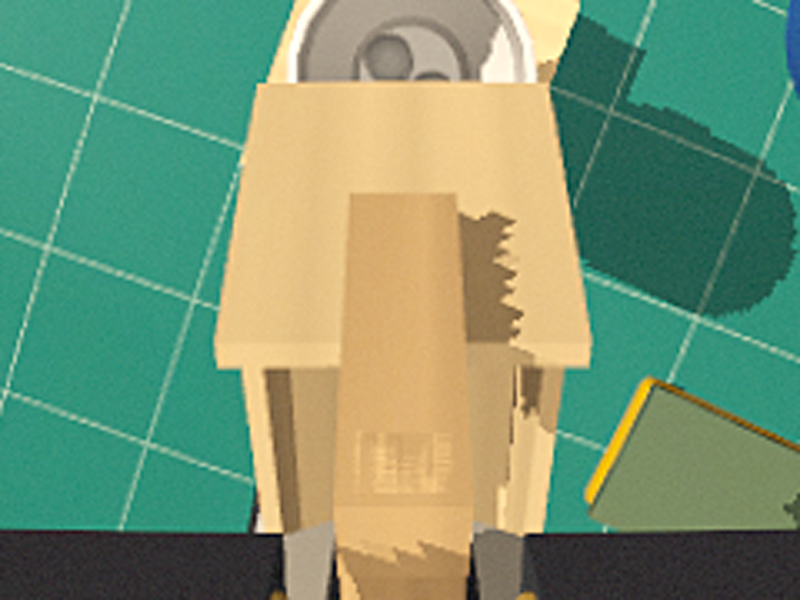

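Call:
step_arm(
  series=[
    [[0,-0.01,-0.004,0,0],[0,-0.025,-0.009,0,0],[0,-0.04,-0.015,0,0],[0,-0.05,-0.018,0,0],[0,-0.05,-0.018,0,0]],
  ],
  squeeze=35,
)

```text
clock: 13.93
position: [0.4467, 0.1215, 0.3124]
ee_rot: [-3.091, -0.557, 0.0]
force: [0.2, -1.3, -1.2]
width: 0.152
```

```bash
python3 - <<'E'
from h import *
im,d,p=snap('wrist','wrist15'); cv2.imwrite('pics/w15.png',cv2.resize(im[50:140,260:380,::-1],(800,600),interpolation=2)); print(observe()['position'],p['position'])
E
```

```text
[0.44787019 0.12184846 0.31259674] [0.51179439 0.14579932 0.45606575]
```

View pics/w15.png

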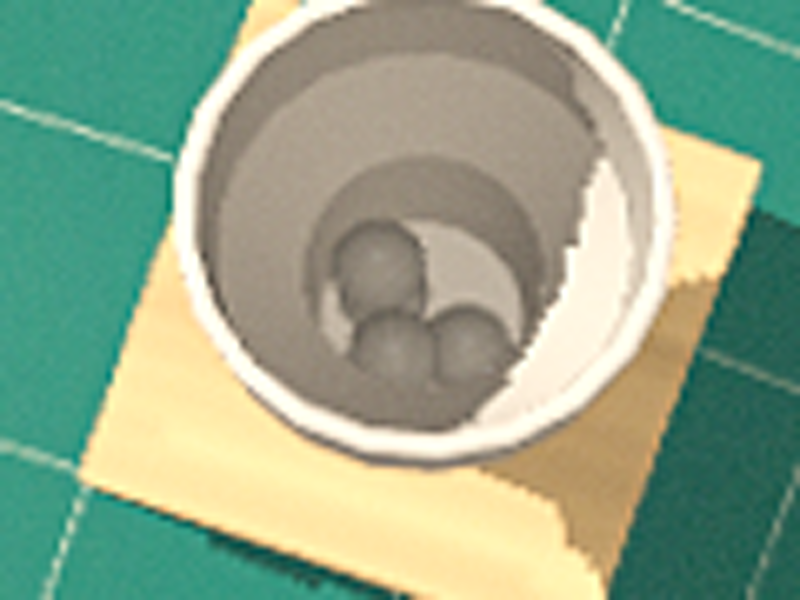

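```bash
python3 - <<'E'
from h import *
im,d,K,t,Rm=load('wrist15')
v,u=np.mgrid[:480,:640]; a=(u-K[0,2])/K[0,0]; b=(v-K[1,2])/K[1,1]; r=np.hypot(a,b)+1e-9
c=np.stack([a/r*np.tan(r),b/r*np.tan(r),np.ones_like(r)],-1)
P=t+(c@Rm.T)*d[...,None]
np.set_printoptions(linewidth=200)
print((P[82:110:1,306:342:2,2]*1000).round(0).astype(int))
print(P[89,317],P[101,319],P[102,331])
g=im[80:112,304:344]; g=np.clip(g.astype(float)*1.8-40,0,255).astype(np.uint8)
cv2.imwrite('pics/w15b.png',cv2.resize(g[...,::-1],(800,640)[:2] if 0 else (750,600),interpolation=2))
# inside of scoop
P2=P
E
```

```text
[[ 77  73  58  47  36  29  24  19  21  19  22  26  32  39  56  59  70  78]
 [ 75  67  53  41  42  43  42  16  15  15  16  19  27  33  44  50  63  77]
 [ 78  63  48  40  44  43  43 456  14  14  14  13  19  28  40  44  59  75]
 [ 76  60  44  44  44  46  45  43  14  15  14  15  17  23  34  41  54  73]
 [ 76  55  38  43  46  47  45  45  41  14  17  15  14  15  23  35  50  70]
 [ 74  50  41  44  46  47  46  45  42  13  16  14  15  16  17  30  47  68]
 [ 72  48  42  43  45  45  47  45  42  15  14  14  14  15  16  25  45  64]
 [ 73  45  43  46  47  45  47  44  45  14  15  17  14  15  14  19  39  62]
 [ 52  38  41  44  45  46  46  46  42  16  15  14  15  14  14  15  35  61]
 [ 49  34  41  42  46  47  47  45  43  15  13  16  13  18  14  16  31  60]
 [ 46  32  41  46  45  47  45  44  43  14  13  15  15  15  14  13  28  57]
 [ 47  26  16  43  45  47  44  44  40  14  15  14  14  14  15  15  23  56]
 [ 45  19  15  41  42  43  43  41  27  14  15  15  15  13  15  15  19  54]
 [ 45  14  15  27  41  42  41  40  25  14  16  23  24  13  14  12  15  61]
 [ 43  16  15  25  27  40  38  34  26  14  25  27 
[... 405 characters left out ...]
  78  76  33  39  38  40  41  40  37  28  32  31  32  30  26  78  82]
 [ 83  80  77  34  39  39  40 456  40  38  29  29  32  30  29  78  80  82]
 [ 83  80  79  78  36  38  39  39  39  37  28  29  30  31  29  79  82  84]
 [ 85  83  81  77  37  40  42  41  39  36  29  30  29  30  78  80  81  86]
 [ 86  83  84  79  77  39  40  40  38  35  27  28  28  78  80  81  84  86]
 [ 88  85  83  81  81  79  39  39  37  35  28  75  78  79  81  83  84  87]
 [ 89  87  86  83  81  80  77  78  76  77  78  79  79  80  83  84  86  88]
 [ 90  87  87  84  84  82  80  79  78  78  80  80  83  83  84  85  88  90]]
[0.5684537  0.17105719 0.045789  ] [0.5572108  0.16457571 0.03991412] [0.5619132  0.15195073 0.03045436]
```

View pics/w15b.png

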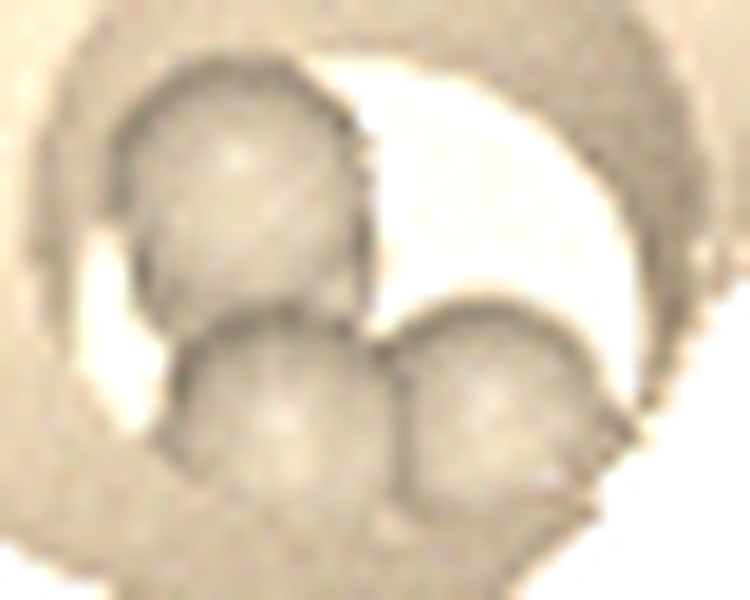

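Four balls are in the tube. Depth puts their tops at 47, 41 and 31 mm, plus a fourth partly under the upper-left one (crop 230,290). All are within about 18 mm of hopper_well. Carrying the empty scoop back to its place on the mat.

Call:
step_arm(
  series=[
    [[0,0.004,-0.02,0,0],[0,0.01,-0.05,-0.01,0],[0,0.016,-0.085,-0.02,0],[0,0.023,-0.12,-0.03,0],[0,0.03,-0.155,-0.04,0],[0,0.036,-0.19,-0.055,0],[0,0.043,-0.225,-0.07,0],[0,0.05,-0.26,-0.1,0],[0,0.055,-0.285,-0.13,0],[0,0.058,-0.3,-0.155,0],[0,0.058,-0.303,-0.178,0],[0,0.058,-0.303,-0.19,0],[0,0.058,-0.303,-0.192,0],[0,0.058,-0.303,-0.192,0]],
  ],
  squeeze=35,
)

```text
clock: 15.15
position: [0.5062, -0.181, 0.1197]
ee_rot: [-3.09, -0.557, 0.001]
force: [-0.0, -0.3, -0.9]
width: 0.153
```

```bash
cat > sc.py <<'E'
from h import *
tag=sys.argv[1]; o=observe(); p=o['position']; print(o['clock'],p.round(4),o['ee_rot'].round(3),o['force'].round(2),round(o['width'],3))
snap('side','side'+tag); snap('scene','scene'+tag)
cam='side'+tag
y=np.degrees(0.356); c,s=np.cos(np.radians(20.4)),np.sin(np.radians(20.4))
P=cloud(cam)-np.array([p[0],p[1],p[2]+.0045]); X=P[...,0]*c+P[...,1]*s; Y=-P[...,0]*s+P[...,1]*c; Z=P[...,2]
im=load(cam)[0].astype(int); wood=(im[...,0]-im[...,2]>40)&(im[...,0]>im[...,1])&(P[...,2]+p[2]+.0045>.006)
m=wood&(abs(Y-.0235)<.005)&(Z<0)&(Z>-.13)&(abs(X)<.12)
pts=np.c_[X[m],Z[m]]*1000
# bottom edge: lower hull
xs=[];zs=[]
for x in np.arange(-90,60,4):
    k=abs(pts[:,0]-x)<2
    if k.sum()>2: xs.append(x);zs.append(pts[k,1].min())
print(np.c_[xs,np.round(zs)].astype(int).tolist())
a=cv2.imread(f'pics/side{tag}.png')[200:340,220:400]; b=cv2.imread(f'pics/scene{tag}.png')[190:320,290:440]
cv2.imwrite(f'pics/c{tag}.png',np.hstack([cv2.resize(a,(420,330),interpolation=2),cv2.resize(b,(380,330),interpolation=2)]))
E
python3 sc.py 16
```

```text
15.15 [ 0.5062 -0.181   0.1197] [-3.09e+00 -5.57e-01  1.00e-03] [-0.03 -0.3  -0.9 ] 0.153
[[-42, -88], [-38, -91], [-34, -101], [-30, -101], [-26, -99], [-22, -99], [-18, -96], [-14, -93], [-10, -93], [-6, -97], [-2, -98], [2, -103], [6, -98], [10, -98], [14, -95], [18, -90], [22, -88], [26, -84], [30, -84], [34, -82], [38, -80], [42, -75], [46, -73], [50, -73], [54, -68], [58, -64]]
```

View pics/c16.png

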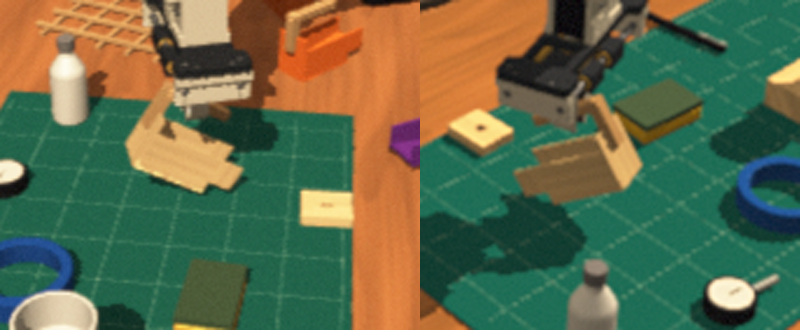

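The scoop is tipped 33° mouth-down, with its lowest edge 20 mm above the mat. Touching down with a light grip, then drawing back so it levels itself on the mat.

Call:
step_arm(
  series=[
    [[0,0,0,-0.01,0],[0,0,0,-0.019,0],[0,0,0,-0.022,0],[0,0.006,0.002,-0.023,0],[0,0.012,0.004,-0.023,0],[0,0.017,0.006,-0.024,0],[0,0.022,0.008,-0.025,0],[0,0.027,0.01,-0.027,0],[0,0.032,0.012,-0.028,0],[0,0.037,0.014,-0.03,0],[0,0.037,0.014,-0.03,0]],
  ],
  squeeze=4,
)

```text
clock: 16.17
position: [0.5452, -0.1663, 0.091]
ee_rot: [-3.091, -0.56, -0.005]
force: [1.8, 0.6, 0.9]
width: 0.158
```

```bash
python3 sc.py 17
```

```text
16.1667 [ 0.5452 -0.1663  0.091 ] [-3.091 -0.56  -0.005] [1.8  0.62 0.88] 0.158
[[-66, -73], [-62, -82], [-58, -80], [-54, -79], [-50, -79], [-46, -77], [-42, -76], [-38, -89], [-34, -86], [-30, -86], [-26, -89], [-22, -89], [-18, -88], [-14, -87], [-10, -85], [-6, -86], [-2, -86], [2, -85], [6, -84], [10, -85], [14, -85], [18, -81], [22, -82], [26, -80], [30, -82], [34, -80], [38, -81], [42, -77], [46, -75]]
```

View pics/c17.png

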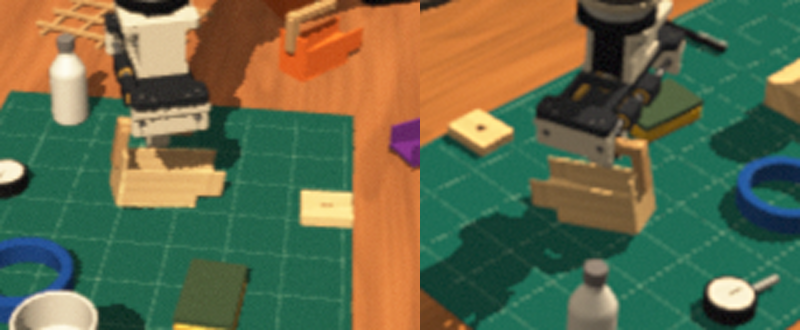

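It works: only about 7° is left. Finishing the levelling.

Call:
step_arm(
  series=[
    [[0,0.005,0.002,-0.002,0],[0,0.009,0.0035,-0.004,0],[0,0.012,0.0045,-0.007,0],[0,0.014,0.005,-0.008,0],[0,0.014,0.005,-0.008,0]],
  ],
  squeeze=4,
)

```text
clock: 16.68
position: [0.5593, -0.1615, 0.0832]
ee_rot: [-3.091, -0.56, -0.006]
force: [1.9, 1.3, 1.4]
width: 0.15
```

```bash
python3 sc.py 18
```

```text
16.6833 [ 0.5593 -0.1615  0.0832] [-3.091 -0.56  -0.006] [1.94 1.26 1.38] 0.15
[[-74, -66], [-70, -69], [-66, -68], [-62, -67], [-58, -70], [-54, -68], [-50, -79], [-46, -81], [-42, -79], [-38, -79], [-34, -81], [-30, -81], [-26, -82], [-22, -81], [-18, -81], [-14, -77], [-10, -81], [-6, -79], [-2, -80], [2, -80], [6, -82], [10, -79], [14, -80], [18, -81], [22, -79], [26, -79], [30, -81], [34, -81], [38, -59]]
```

View pics/c18.png

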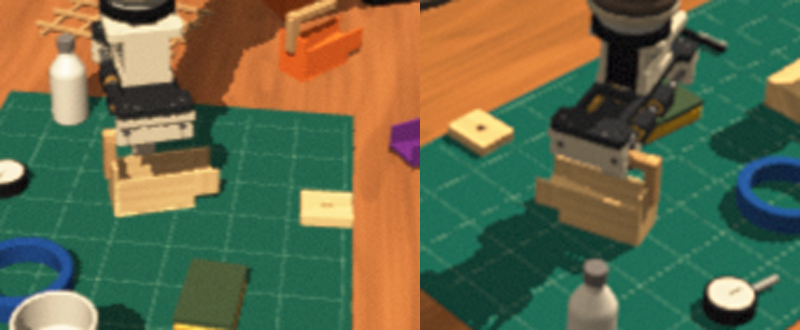

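Bottom edge is flat on the mat. Opening and rising straight up.

Call:
step_arm(
  series=[
    [[0.02,0,0,0,0],[0.03,0,0,0,0],[0.045,0,0,0,0],[0.06,0,0,0,0],[0.07,0,0,0,0],[0.07,0,0,0.0,0],[0.07,0,0,0.01,0],[0.08,0,0,0.03,0],[0.09,0,0,0.06,0],[0.09,0,0,0.1,0],[0.09,0,0,0.14,0],[0.09,0,0,0.16,0],[0.09,0,0,0.16,0]],
  ],
)

```text
clock: 17.87
position: [0.5614, -0.1622, 0.2499]
ee_rot: [3.088, 0.558, 0.019]
force: [0.6, 0.5, -0.6]
width: 0.974
```

```bash
python3 sc.py 19|head -1; python3 hop.py scene19
```

```text
17.8667 [ 0.5614 -0.1622  0.2499] [3.088 0.558 0.019] [ 0.64  0.5  -0.58] 0.974
scene19 foot xy [0.5644 0.1672] lean [ 0.031 -0.028] lift 0.0034 460 0.0013389362357339382
```

View pics/c19.png

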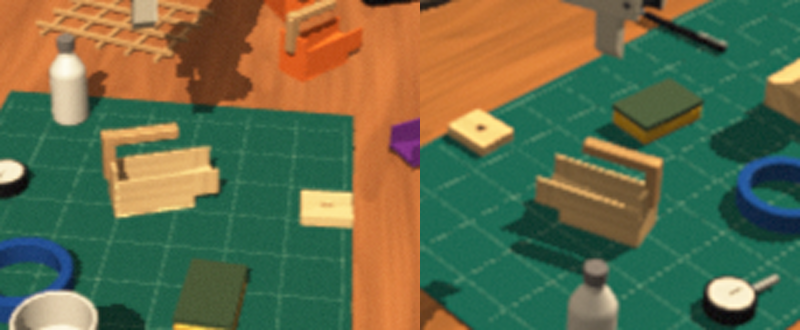

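The scoop stands upright, let go, and nothing else has moved. Going above the hopper.

Call:
step_arm(
  series=[
    [[0.0918,0.001,0.04,0,0],[0.0918,0.001,0.08,0,0],[0.0918,0.002,0.12,0,0],[0.0918,0.002,0.16,0,0],[0.0918,0.003,0.2,0,0],[0.0918,0.004,0.24,0,0],[0.0918,0.004,0.28,0,0],[0.0918,0.0046,0.31,0,0],[0.0918,0.0046,0.326,0,0],[0.0918,0.0046,0.326,0,0],[0.0918,0.0046,0.326,0,0],[0.0918,0.0046,0.326,0,0]],
  ],
)

```text
clock: 18.97
position: [0.5634, 0.1626, 0.2438]
ee_rot: [3.09, 0.557, 0.005]
force: [0.9, -1.2, -0.0]
width: 1.0
```

```bash
python3 - <<'E'
from h import *
o=observe(); print(o['position'],o['ee_rot'],o['width'])
im,d,p=snap('wrist','wrist20'); snap('side','side20'); snap('scene','scene20')
im,d,K,t,Rm=load('wrist20')
v,u=np.mgrid[:480,:640]; a=(u-K[0,2])/K[0,0]; b=(v-K[1,2])/K[1,1]; r=np.hypot(a,b)+1e-9
c=np.stack([a/r*np.tan(r),b/r*np.tan(r),np.ones_like(r)],-1)
P=t+(c@Rm.T)*d[...,None]
m=(d>0)&(r<1.2)&(P[...,2]>.127)&(P[...,2]<.134)&(np.hypot(P[...,0]-.566,P[...,1]-.164)<.05)
q=P[m]; A=np.c_[2*q[:,:2],np.ones(len(q))]; s=np.linalg.lstsq(A,(q[:,:2]**2).sum(1),rcond=None)[0]
print('rim',s[:2],np.sqrt(s[2]+s[0]**2+s[1]**2),len(q),cv2.minEnclosingCircle((q[:,:2]*1000).astype(np.float32)))
# ray cast white rim? 
P1=cloud('side20'); q=P1[(P1[...,2]>.127)&(P1[...,2]<.136)&(abs(P1[...,0]-.566)<.05)&(abs(P1[...,1]-.165)<.05)]
print(cv2.minEnclosingCircle((q[:,:2]*1000).astype(np.float32)))
E
```

```text
[0.56341061 0.16260121 0.24376989] [3.08958659 0.55684219 0.00548083] 1.0001874608812282
rim [0.56563175 0.16326184] 0.03117073949338371 1179 ((565.2860107421875, 163.32569885253906), 33.150489807128906)
((567.8101196289062, 164.8162841796875), 33.7154541015625)
```

View pics/wrist20.png

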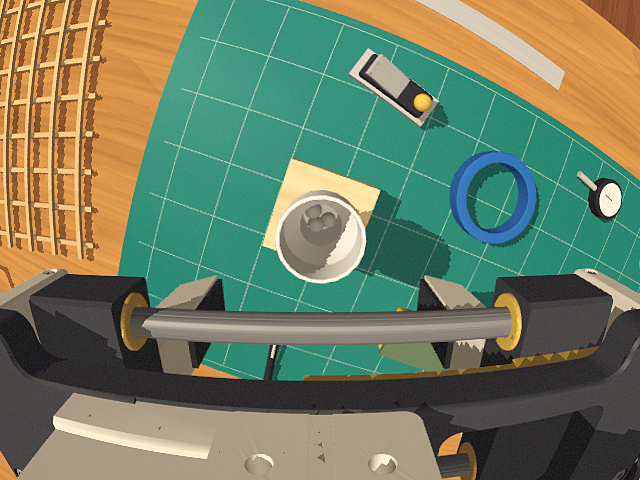

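The wrist view shows all four balls down the tube (322,215). The rim fit centre is (0.5655,0.1635), with the open fingers on either side. Descending and gripping the collar.

Call:
step_arm(
  series=[
    [[0.0918,0.002,0.001,-0.01,0],[0.0918,0.002,0.001,-0.04,0],[0.0918,0.002,0.001,-0.07,0],[0.0918,0.002,0.001,-0.09,0],[0.0918,0.002,0.001,-0.11,0],[0.0918,0.002,0.001,-0.125,0],[0.0918,0.002,0.001,-0.132,0],[0.0918,0.002,0.001,-0.132,0],[0.0918,0.002,0.001,-0.132,0]],
  ],
)

```text
clock: 19.87
position: [0.566, 0.163, 0.1125]
ee_rot: [3.091, 0.554, 0.007]
force: [0.4, 0.7, 0.7]
width: 0.995
```

Call:
step_arm(
  series=[
    [[0.08,0,0,0,0],[0.075,0,0,0,0],[0.07,0,0,0,0],[0.067,0,0,0,0],[0.06,0,0,0,0],[0.05,0,0,0,0],[0.05,0,0,0,0],[0.05,0,0,0,0],[0.05,0,0,0,0]],
  ],
  squeeze=20,
)

```text
clock: 20.62
position: [0.5663, 0.1633, 0.113]
ee_rot: [3.091, 0.554, 0.009]
force: [-1.1, 0.1, 5.3]
width: 0.722
```

```bash
python3 look.py 21|head -1
```

```text
20.6167 [0.5663 0.1633 0.113 ] [-1.05  0.06  5.31] 0.722
```

View pics/c21.png

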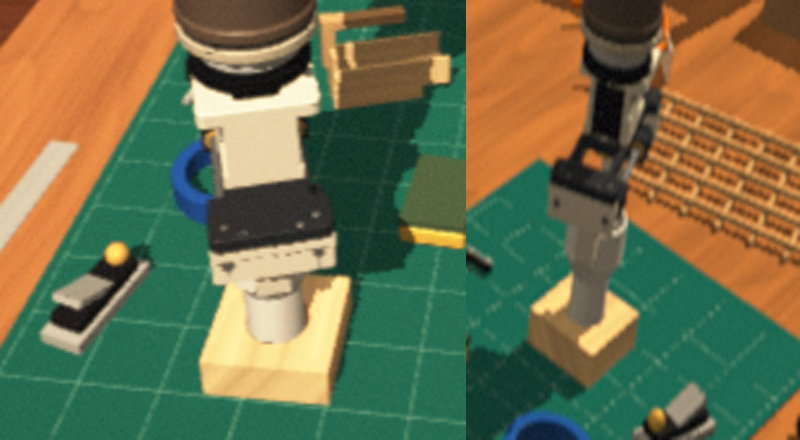

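Gripped at 66 mm opening on the collar. Lifting straight up and gently.

Call:
step_arm(
  series=[
    [[0.05,0,0,0.003,0],[0.05,0,0,0.007,0],[0.05,0,0,0.012,0],[0.05,0,0,0.02,0],[0.05,0,0,0.03,0],[0.05,0,0,0.042,0],[0.05,0,0,0.055,0],[0.05,0,0,0.068,0],[0.05,0,0,0.081,0],[0.05,0,0,0.094,0],[0.05,0,0,0.105,0],[0.05,0,0,0.113,0],[0.05,0,0,0.119,0],[0.05,0,0,0.123,0],[0.05,0,0,0.125,0],[0.05,0,0,0.125,0],[0.05,0,0,0.125,0],[0.05,0,0,0.125,0],[0.05,0,0,0.125,0]],
  ],
  squeeze=25,
)

```text
clock: 22.3
position: [0.5661, 0.1632, 0.2375]
ee_rot: [3.091, 0.554, 0.007]
force: [-0.5, 0.0, -2.2]
width: 0.72
```

```bash
python3 look.py 22|head -1; python3 - <<'E'
from h import *
im,d,p=snap('wrist','wrist22'); print(abs(observe()['dq']).max(), observe()['ft_torque'])
a=cv2.imread('pics/side22.png')[180:420,140:400]; b=cv2.imread('pics/scene22.png')[100:260,380:540]
cv2.imwrite('pics/c22.png',np.hstack([cv2.resize(a,(470,434),interpolation=2),cv2.resize(b,(330,434),interpolation=2)]))
W=cloud('scene22'); 
E
```

```text
22.3 [0.5661 0.1632 0.2375] [-0.51  0.05 -2.19] 0.72
0.0009316868526516351 [0.03616136 0.02757549 0.01641523]
```

View pics/c22.png

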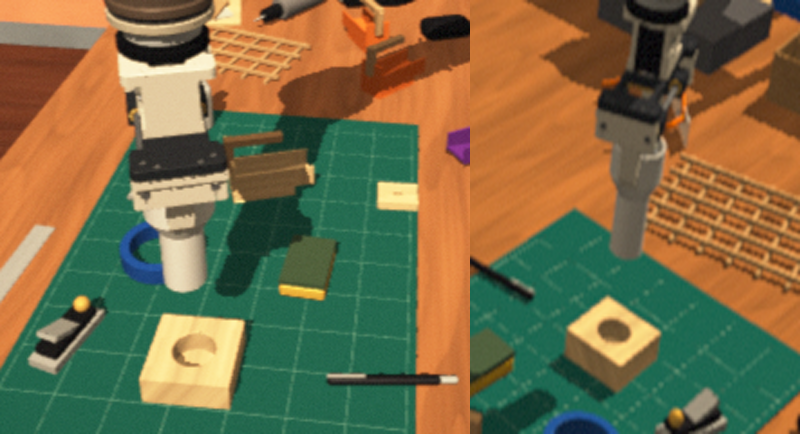

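View pics/wrist22.png

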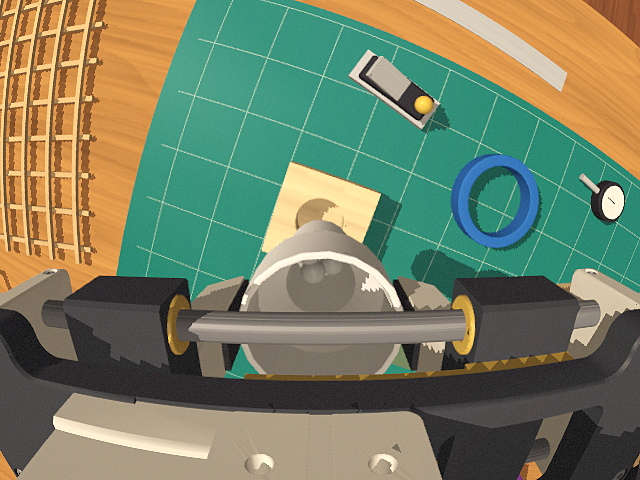

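```bash
python3 - <<'E'
import sys; sys.argv=['x']
import hop,h
oc=h.cloud
import numpy as np
hop.cloud=lambda t: oc(t)-np.array([0,0,.125])
im=h.load
_f=np.load
for t in (['scene22'],['scene22','side22']):
    # keep tube only
    hop.cloud=lambda t:(lambda W: np.where((W[...,2:3]<.075)|(W[...,2:3]>9),W,np.nan))(oc(t)-np.array([0,0,.125]))
    d,n,m=hop.fit(t); print(t,d.round(4),n,m)
print(h.observe()['dq'].round(4))
E
```

```text
['scene22'] [ 0.5599  0.1746  0.1247 -0.1708 -0.0022] 78 0.001980357204266406
['scene22', 'side22'] [ 0.5599  0.1746  0.1247 -0.1708 -0.0022] 78 0.001980357204266406
[ 0.0004 -0.0004  0.0003 -0.0006  0.0009  0.0009  0.0002]
```

That fit has only 78 points, too few to trust. Checking upright by tube centrelines in both views against the projected vertical axis.

```bash
python3 - <<'E'
from h import *
for tag in ['scene0','side0','scene22','side22']:
    im,d,K,t,Rm=load(tag); lift=.1245 if '22' in tag else 0
    def pr(p):
        q=(np.array(p)-t)@Rm; return np.array([K[0,0]*q[0]/q[2]+K[0,2],K[1,1]*q[1]/q[2]+K[1,2]])
    f=im.astype(int); g=((f.max(-1)-f.min(-1))<45)&(f.sum(-1)>170)
    mids=[];
    for z in np.linspace(.040,.072,9):
        u,v=pr([.566,.1635,.011*0+z+lift]); r=int(round(v)); row=g[r]; c=int(round(u))
        a=c
        while a>0 and row[a-1]: a-=1
        b=c
        while row[b+1]: b+=1
        mids.append((z,(a+b)/2-u,b-a))
    m=np.array(mids); k=abs(m[:,2]-np.median(m[:,2]))<4
    W=np.linalg.norm(pr([.566,.1635,.04+lift])-pr([.566,.1635,.072+lift])); sl=np.polyfit(m[k,0],m[k,1],1)[0]*.032/W
    print(tag,'apparent lean rad',round(sl,3),'offset px',m[k,1].mean().round(2),m[:,2])
E
```

```text
scene0 apparent lean rad 0.165 offset px -0.33 [14. 13. 13. 12. 13. 15. 15. 15. 19.]
side0 apparent lean rad 0.006 offset px 0.02 [ 0.  0.  0.  0. 10. 20.  0.  0.  0.]
scene22 apparent lean rad -0.043 offset px 0.25 [14. 15. 14. 13. 14. 14. 14. 14. 13.]
side22 apparent lean rad -0.043 offset px -0.04 [ 0.  0.  0.  0.  0. 10. 22. 25.  0.]
```

```bash
python3 - <<'E'
from h import *
out=[]
for tag in ['scene22','side22']:
    im,d,K,t,Rm=load(tag)
    def pr(p):
        q=(np.array(p)-t)@Rm; return np.array([K[0,0]*q[0]/q[2]+K[0,2],K[1,1]*q[1]/q[2]+K[1,2]])
    c=pr([.566,.1635,.2]); x0,y0=int(c[0]-30),int(c[1]-35)
    s=8; crop=cv2.resize(im[y0:y0+75,x0:x0+50,::-1],(400,600),interpolation=cv2.INTER_CUBIC)
    v=np.array([t[1]-.1635,-(t[0]-.566)]);v/=np.linalg.norm(v)
    for e in (-.021,.021):
        a,b=[((pr([.566+v[0]*e,.1635+v[1]*e,z])-[x0,y0]+.5)*s).astype(int) for z in (.137,.200)]
        cv2.line(crop,tuple(map(int,a)),tuple(map(int,b)),(0,0,255),1)
    out.append(crop)
cv2.imwrite('pics/ax22.png',np.hstack(out))
E
```

```text
(no output)
```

View pics/ax22.png

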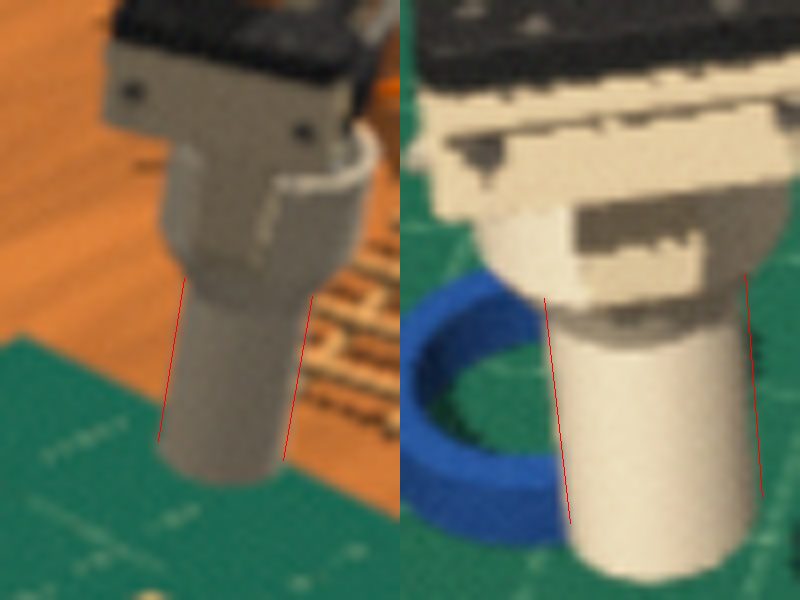

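The drawn verticals run parallel to the tube edges in both views, so the hopper hangs upright. Joint speeds are about 0.001 rad/s. Handing in.

```bash
python3 - <<'E'
from h import *
o=observe(); print(o['clock'],o['position'],o['force'],o['width']); print(arm.sign_off())
E
```

```text
22.45 [0.56622397 0.16324184 0.23772776] [-0.47242437 -0.49972152 -2.36603799] 0.7239159013951222
the job is handed in; nothing more can be done
None
```

The job is handed in at 22.5 s on the robot's clock. All four balls are in the hopper, the empty scoop stands upright on the mat, and the gripper is holding the hopper about 10 cm above its block. sign_off gives no verdict, so the result rests on my own checks below.

- **Pouring:** the moves allow no tilt, so I hooked the step under the scoop's lip on the hopper rim and pushed. The scoop pivoted in a light grip and the balls rolled in.
- **Hopper lean:** the push left the hopper jammed, leaning about 0.2 rad in its socket (the limit is 0.5). I pressed it back upright with the scoop before setting the scoop down. Its pose then matched the first pictures.
- **Scoop:** I let it level itself on the mat, then released it about 1 cm from where it started.
- **Balls:** the wrist camera and its depth picture showed four balls in the tube. Three were clear and one was partly under another.
- **Final hold:** the hopper is gripped at 66 mm across the collar with a 25 N grip and is right over its block. Two camera views show its tube parallel to vertical, and the arm is still.
- **Bystanders:** I saw none displaced in the pictures, but I did not measure them.
- **Checks that disagreed:** the 3-D fit of the lifted tube gave a lean of about 0.2 rad, but from only 78 points on one side, so I discarded it. A rough centreline check gave about 0.04 rad, but was clean in one view only. The edge check in both views showed it upright.

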